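Pack the field-kit tray

ROBOT

A 7-joint arm with a two-finger parallel gripper is mounted at the origin on a cart in front of the work surface, level with it; the furniture and walls round the work are solid. World frame = base frame: x ahead of the robot, y to its left, z up, the work surface at z = 0. Lengths are in m, angles in rad, forces in N, time in s.
With the tool pointing down it reaches from about 0.35 to 0.9 m from the base axis. Payload 7.2 kg.
Tool frame: the origin (TCP) lies midway between the tips of the shut fingers; the grasp point (between the pads) lies 19 mm behind it (manip.grasp_offset is the distance from the TCP to the grasp point, in m); z points along the fingers, y is the direction in which the jaws open and shut (so a half turn about z gives the same grasp; the last joint's range is limited). The gripper opens to 85 mm and grips with 20 to 120 N. Pads are 22 mm wide; open, the fingers measure 114 mm over their backs; the gripper's body (76 mm by 85 mm) begins 54 mm behind the grasp point. The pads swing forward as they close: fully open they stand 13 mm farther back than shut.
Start: joints at [-1.332, 0.411, -0.013, 1.596, 0.006, 1.134, -0.082], TCP at [0.189, 0.596, 0.231] pointing down, gripper open.
Joint ranges: [-2.95, 2.95], [-0.29, 1.99], [-1.47, 1.44], [0.14, 2.54], [-1.03, 4.17], [0.13, 1.85], [-2.86, 2.86]. Speed limits (rad/s): [2.39, 2.39, 3.01, 3.01, 3.14, 3.14, 3.14].

INTERFACE

Orientations are given as a unit quaternion [w, x, y, z].
In Python, from plant import get_obs, viewer, manip gives the robot as it stands.
- The arm moves only by the tool step_arm, never from a script. Its argument "deltas" is one flat list of numbers, 7 for each row, row after row: the shift along the world's x, y, z as a fraction of full scale, then the turn, a rotation vector about the world's x, y, z as a fraction of full scale, then the gripper command: -1 is shut, 1 is fully open, values between are in proportion. A call has 1 to 5 rows; each row is the pose to reach, as a shift and turn from the pose commanded when the call began; what a row does not reach only later rows make up. Full scale, the value 1, is 150 mm for a shift and 90 degrees for a turn. A row lasts 1/10 s, in which the tool goes at most 50 mm and 8.59 degrees, less where a joint would pass 70% of its speed; a pose out of reach is approached as far as the arm can. A call with a number of a shift or a turn outside -1 to 1 is refused whole. A call with a gripper value outside its range is refused whole. The fingers move at their own pace and stop on an object; "newtons" is the grip in N (left out, the last holds). Time passes only in rows, so rows that repeat a pose let the fingers close. It gives the time, the measured TCP pose, the force and the opening at its end, in the units of the state.
- get_obs(): the state, without advancing time (a new reading comes with each control period).
- viewer.grab_frame(name): name is "scene" or "top" or "wrist"; returns the picture (480x640x3 uint8, blue, green, red); there is no depth.
- viewer.get_calibration(name): a dict with "mtx" (3x3 intrinsics, pixels), "extrinsics" (4x4, takes a point from world to camera coordinates); the wrist camera has in their place "mount" (4x4, takes a point from camera to tool coordinates, whose origin is the TCP and whose axes are the flange's). Camera axes: x right, y up, looking along -z (the intrinsics and any distortion apply to the point x, -y, -z); pixel columns grow to the right and rows downward; lengths in m; the calibration is good to about 2 mm. A picture is of the moment at which its call begins: read the wrist's pose just before it. get_calibration takes no time and is no camera call.
- manip.hand_in(): hands the job in, once; it reports no verdict.
Trained networks look in the newest picture that a camera, given by its name, has taken for a name from the list of things; names that differ only in an ending like _2 or _b are one class to them, and where a whole thing is asked for, a point or a joint stands for the part that bears it (a point fixed in the world has none). Each returns a list of dicts, best first, with "conf" (0 to 1); they miss things now and then, are a little off and sometimes report something else, mostly with a low value. They report only what shows in the picture. A call takes as long as a camera call. They do not tell look-alikes from the thing itself.
- viewer.trace(camera, name): "mask" (480x640 bool, what is visible of it) and "rect" ([centre column, centre row, width, height] in pixels, round what is visible of it).
- viewer.tip_of(camera, name): "at" ([column, row] in pixels: a listed point, or the origin of a listed thing).
The state is a dict: "time_s": time; "qpos": joint angles; "qd": joint speeds; "joint_torque": joint torques, N m; "tcp_pos": TCP position; "eef_rot": TCP orientation; "ft_force": force on the tool from outside, world axes, zero at the start; "ft_torque": the same for the moment, N m; "opening": finger opening in m.
Only numpy, scipy, OpenCV 4.12 (cv2) and the standard library are available. Lean on these libraries where they do the work, as an engineer would, in place of code of your own. Each camera call takes 0.05 s, during which the arm holds its last target.

TASK

Pack the field-kit tray from what is scattered left and right of it at the front of the bench (not from the things along the back): stand the short vial in the small square well, the dropper bottle in the round well and the small beaker in the large square well, and lay the battery in the shallow oblong recess, each resting on the floor of its place. Keep the glass upright all the time. Leave the tall vial and the amber bottle with the flat cap standing where they are.

Things in the scene. Friction and masses are not known exactly. Their poses are not given: they have to be found in the camera images.
- vial_center (a point): The short vial: clear glass with a pale sample inside and a white label, black screw cap, 27 mm diameter, 62 mm tall with cap (cap 22 mm diameter, top 12 mm), standing upright, 22 g. The point is its centre, half-way up (31 mm above its foot); z is its upright axis.
- dropper_center (a point): The dropper bottle: amber glass body 38 mm diameter up to 60 to 70 mm, above it a narrower black collar with a tapering rubber teat (22 mm diameter and less), 106 mm tall in all, upright, 60 g. The point is its centre, half-way up (53 mm above its foot); z is its upright axis.
- beaker_center (a point): The small glass beaker with a whitish residue at the bottom: wall 50 mm in outer diameter, rim flaring to about 56 mm with a spout at its +y side (rim and spout span 62 mm along its y), 62 mm tall, open top, upright, 50 g. Best gripped along its own x from outside, 28 to 50 mm above its foot. The point is on the wall's axis, half-way up (31 mm above its foot).
- cell_center (a point): The battery, an ordinary small cylindrical cell with black and copper-coloured jacket, lying flat: 51 mm long (its y axis), 14 mm diameter; it is stable and does not roll; 23 g. The point is its centre, 7 mm above what it lies on; z is up.
- insert_large: The four inserts are fixed square blocks, 96 x 96 mm, 22 mm high, that fill a 2 x 2 array (centres 98 mm apart) in a fixed grey tray 210 x 210 mm with a rim 16 mm high; which insert sits in which quarter varies. Origin: centre of the underside, 5 mm above the worktop; z up, x and y along the block's sides. This one has the large square well: 80 x 80 mm, 18 mm deep (floor 4 mm above the origin). Place for the beaker.
- insert_round: The four inserts are fixed square blocks, 96 x 96 mm, 22 mm high, that fill a 2 x 2 array (centres 98 mm apart) in a fixed grey tray 210 x 210 mm with a rim 16 mm high; which insert sits in which quarter varies. Origin: centre of the underside, 5 mm above the worktop; z up, x and y along the block's sides. This one has the round well: 60 mm diameter, 18 mm deep (floor 4 mm above the origin). Place for the dropper bottle.
- insert_small: The four inserts are fixed square blocks, 96 x 96 mm, 22 mm high, that fill a 2 x 2 array (centres 98 mm apart) in a fixed grey tray 210 x 210 mm with a rim 16 mm high; which insert sits in which quarter varies. Origin: centre of the underside, 5 mm above the worktop; z up, x and y along the block's sides. This one has the small square well: 46 x 46 mm, 18 mm deep (floor 4 mm above the origin). Place for the short vial.
- insert_slot: The four inserts are fixed square blocks, 96 x 96 mm, 22 mm high, that fill a 2 x 2 array (centres 98 mm apart) in a fixed grey tray 210 x 210 mm with a rim 16 mm high; which insert sits in which quarter varies. Origin: centre of the underside, 5 mm above the worktop; z up, x and y along the block's sides. This one has the shallow oblong recess: 44 mm along its x, 76 mm along its y, only 4 mm deep (floor 18 mm above the origin). Place for the battery, lying along y.
- tall_vial_center (a point): Look-alike that stays where it is: the tall vial, 27 mm diameter like the short one but 95 mm tall, black cap, upright. The point is its centre, 47.5 mm above its foot.
- capped_bottle_center (a point): Look-alike that stays where it is: the amber bottle with a plain flat black screw cap and no teat, 38 mm diameter, 84 mm tall, upright. The point is its centre, 42 mm above its foot.
Not all that is in view belongs to the job. Of the things like the part that bears beaker_center, leave any that is green; of the rest the larger one is meant.

How it is judged:
By the outcome, as a careful person would: the job done as asked, in the order asked, and still so for the second after the job is handed in, with the robot touching nothing.
It also fails if it takes over 99 s, if anything falls off the work surface, if the arm or the gripper's body presses on something with over 40 N, if the wrist force passes 120 N, or if a joint passes its speed limit or range.

## Working session

There is one attempt and no reset: what is moved stays moved. The work goes in short steps, Python scripts to look and compute and a tool call to move; the robot and the scene stay as the last step left them, time stands still between calls to the robot, and variables do not carry over. Pictures are saved under pics/ and viewed, and the job is handed in when it is done.

Besides the shell and the picture viewer there is one more tool, called as name(argument=value, ...) on one line, values as JSON. step_arm: Moves the arm, as the interface text tells. Shift numbers are shares of 150 mm and turn numbers shares of 90 degrees, none past 1 either way. Its arguments: {"type":"object","properties":{"deltas":{"type":"array"},"newtons":{"type":"number"}},"required":["deltas"]}

```bash
ls; mkdir -p pics; python3 - <<'E'
from plant import get_obs, viewer, manip
import cv2
o=get_obs(); print({k:o[k] for k in ('time_s','tcp_pos','eef_rot','opening','ft_force')}, manip.grasp_offset)
for n in ('scene','top','wrist'):
    cv2.imwrite(f'pics/a_{n}.png',viewer.grab_frame(n)); c=viewer.get_calibration(n); print(n,c)
E
```

```text
pics
{'time_s': 0.0, 'tcp_pos': array([0.18863278, 0.595324  , 0.23043431]), 'eef_rot': array([-6.30137909e-05,  1.52780502e-01,  9.88259811e-01, -8.12754154e-04]), 'opening': 0.0852765221715534, 'ft_force': array([ 0.36696422, -0.48485284, -0.10112533])} 0.0187
scene {'mtx': array([[434.21774696,   0.        , 327.78181979],
       [  0.        , 434.21774696, 237.57672971],
       [  0.        ,   0.        ,   1.        ]]), 'extrinsics': array([[ 0.81460318, -0.57982186,  0.01510881, -0.41359884],
       [ 0.3986173 ,  0.57856776,  0.7115923 , -0.26847719],
       [-0.42133824, -0.57364272,  0.70243016, -0.8745929 ],
       [ 0.        ,  0.        ,  0.        ,  1.        ]])}
top {'mtx': array([[560.33599475,   0.        , 317.02058345],
       [  0.        , 560.33599475, 243.96736024],
       [  0.        ,   0.        ,   1.        ]]), 'extrinsics': array([[ 0.01651465, -0.99980846,  0.01050255,  0.02241519],
       [ 0.99733578,  0.01721844,  0.07088629, -0.50941377],
       [-0.07105355,  0.0093039 ,  0.99742911, -1.58028987],
       [ 0.        ,  0.        ,  0.        ,  1.        ]])}
wrist {'mtx': array([[376.92853933,   0.        , 319.74962644],
       [  0.        , 376.92853933, 240.14376057],
       [  0.        ,   0.        ,   1.        ]]), 'mount': array([[ 7.37225132e-04,  9.52182462e-01,  3.05529074e-01,
         7.92771430e-02],
       [ 9.99999665e-01, -5.92931289e-04, -5.65072607e-04,
        -1.16484235e-04],
       [-3.56894478e-04,  3.05529388e-01, -9.52182580e-01,
        -1.42620082e-01],
       [ 0.00000000e+00,  0.00000000e+00,  0.00000000e+00,
         1.00000000e+00]])}
```

View pics/a_top.png

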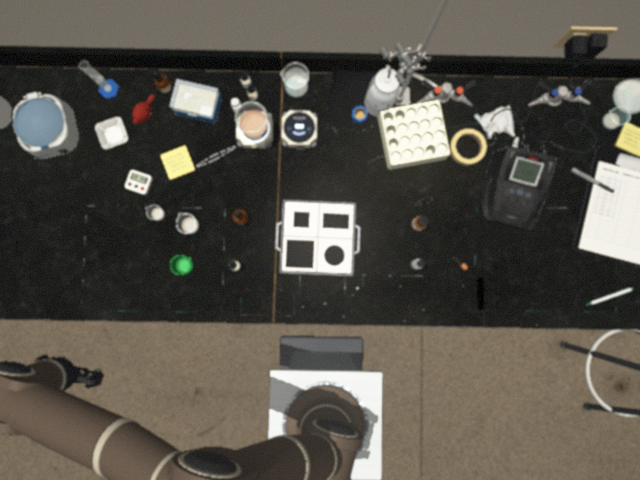

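View pics/a_scene.png

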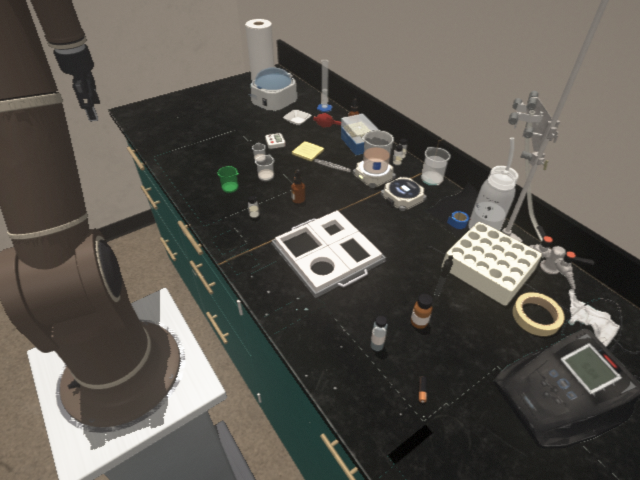

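View pics/a_wrist.png

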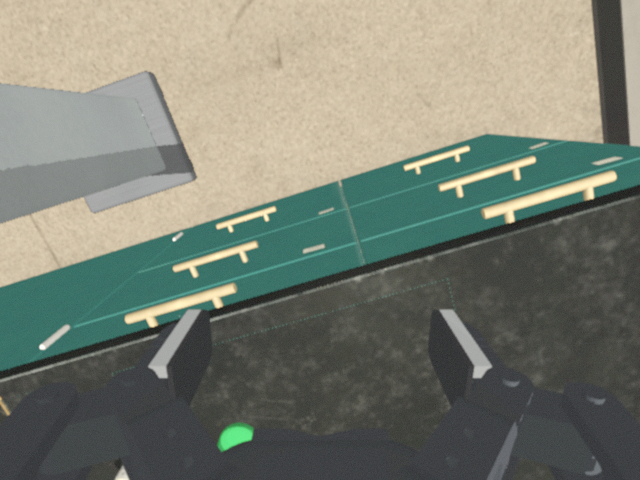

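Top view (up = +x, left = +y): the tray is at about (318,237), with the small well top-left, slot top-right, large well bottom-left and round well bottom-right. On the left are the dropper (240,215), the short vial (235,265) and beakers at (155,212), (187,223) and (180,265, green). On the right are the battery (463,266), tall vial (418,264) and capped bottle (420,223).

```bash
cat > h.py <<'E'
from plant import get_obs, viewer, manip
import cv2, numpy as np
from scipy.spatial.transform import Rotation as Rn
def proj(n,P):
    c=viewer.get_calibration(n);E=c['extrinsics'];p=E[:3,:3]@np.asarray(P)+E[:3,3];p=p*[1,-1,-1];u=c['mtx']@p;return u[:2]/u[2]
def camray(n,px,o=None):
    c=viewer.get_calibration(n);d=np.linalg.inv(c['mtx'])@[px[0],px[1],1];d=d*[1,-1,-1]
    if n=='wrist':
        R=Rn.from_quat(np.roll(o['eef_rot'],-1)).as_matrix();M=c['mount']
        return o['tcp_pos']+R@M[:3,3], R@M[:3,:3]@d
    E=c['extrinsics'];R=E[:3,:3].T
    return -R@E[:3,3], R@d
def onz(n,px,z,o=None):
    C,d=camray(n,px,o);return C+d*(z-C[2])/d[2]
def tri(rays):
    A=np.zeros((3,3));b=np.zeros(3)
    for C,d in rays:
        d=d/np.linalg.norm(d);Q=np.eye(3)-np.outer(d,d);A+=Q;b+=Q@C
    return np.linalg.solve(A,b)
E
python3 - <<'E'
from h import *
np.set_printoptions(precision=4,suppress=True)
Z=dict(vial_center=.031,dropper_center=.053,beaker_center=.031,cell_center=.007,insert_large=.005,insert_round=.005,insert_small=.005,insert_slot=.005,tall_vial_center=.0475,capped_bottle_center=.042)
for n in ('top','scene'):
    viewer.grab_frame(n)
    for k,z in Z.items():
        for d in viewer.tip_of(n,k)[:4]:
            print(n,k,round(d['conf'],2),np.array(d['at']).round(1),onz(n,d['at'],z))
print(get_obs()['time_s'])
E
```

```text
top vial_center 0.63 [232.7 265.4] [0.4434 0.2676 0.031 ]
top vial_center 0.62 [417.6 264.4] [ 0.455  -0.2541  0.031 ]
top dropper_center 0.46 [238.9 218.3] [0.5746 0.2508 0.053 ]
top beaker_center 0.64 [189.8 227.4] [0.5488 0.3917 0.031 ]
top beaker_center 0.64 [182.9 263.2] [0.4472 0.4078 0.031 ]
top beaker_center 0.55 [155.8 211. ] [0.5937 0.4893 0.031 ]
top beaker_center 0.55 [298.5 253.9] [0.479 0.083 0.031]
top cell_center 0.56 [459.8 260.8] [ 0.4683 -0.3801  0.007 ]
top insert_large 0.71 [300.3 254. ] [0.4802 0.0784 0.005 ]
top insert_round 0.59 [330.7 255.4] [ 0.4777 -0.0089  0.005 ]
top insert_small 0.67 [303.4 219.8] [0.5791 0.0713 0.005 ]
top insert_slot 0.87 [332.8 223.2] [ 0.5707 -0.0136  0.005 ]
top tall_vial_center 0.53 [418.3 264.2] [ 0.455  -0.253   0.0475]
top capped_bottle_center 0.59 [419.6 221.8] [ 0.575  -0.2572  0.042 ]
scene vial_center 0.56 [250.1 207.4] [0.4365 0.2681 0.031 ]
scene dropper_center 0.85 [297.2 186.4] [0.5786 0.2496 0.053 ]
scene beaker_center 0.76 [267.2 169.5] [0.5628 0.3949 0.031 ]
scene beaker_center 0.76 [226.4 184.1] [0.4292 0.3989 0.031 ]
scene beaker_center 0.57 [258.3 154.1] [0.5806 0.4825 0.031 ]
scene cell_center 0.64 [422.4 394.1] [ 0.4587 -0.3852  0.007 ]
scene insert_large 0.57 [300.4 246.8] [0.4813 0.0851 0.005 ]
scene insert_round 0.59 [319.8 270.2] [ 0.477  -0.0093  0.005 ]
scene insert_small 0.87 [334.3 233.1] [0.5835 0.0765 0.005 ]
scene insert_small 0.57 [421.8 391.7] [ 0.4621 -0.3805  0.005 ]
scene insert_slot 0.69 [353.6 256.9] [ 0.5727 -0.0213  0.005 ]
scene tall_vial_center 0.67 [381.3 337.5] [ 0.4556 -0.2599  0.0475]
scene capped_bottle_center 0.91 [423.2 313. ] [ 0.5723 -0.2628  0.042 ]
1.25
```

step_arm(deltas=[0.7, -0.9, 0.2, 0, 0, 0.1, 1, 0.7, -0.9, 0.2, 0, 0, 0.195, 1, 0.7, -0.9, 0.2, 0, 0, 0.195, 1, 0.7, -0.9, 0.2, 0, 0, 0.195, 1, 0.7, -0.9, 0.2, 0, 0, 0.195, 1])

```text
time_s: 1.75
tcp_pos: [0.2975, 0.4578, 0.2625]
eef_rot: [0.001, 0.004, 1.0, 0.0]
ft_force: [-0.7, 0.4, -0.5]
opening: 0.0857
```

step_arm(deltas=[0.7, -0.9, 0, 0, 0, 0, 1, 0.7, -0.9, 0, 0, 0, 0, 1, 0.7, -0.9, 0, 0, 0, 0, 1, 0.7, -0.9, 0, 0, 0, 0, 1, 0.7, -0.9, 0, 0, 0, 0, 1])

```text
time_s: 2.25
tcp_pos: [0.4008, 0.3235, 0.2614]
eef_rot: [0.0, 0.003, 1.0, -0.0]
ft_force: [-0.1, 0.1, -0.3]
opening: 0.0854
```

```bash
python3 - <<'E'
from h import *
np.set_printoptions(precision=4,suppress=True)
o=get_obs();im=viewer.grab_frame('wrist');cv2.imwrite('pics/b_wrist.png',im)
for k,z in dict(vial_center=.031,dropper_center=.053,beaker_center=.031,insert_large=.005,insert_small=.005).items():
    for d in viewer.tip_of('wrist',k)[:4]: print(k,round(d['conf'],2),np.array(d['at']).round(1),onz('wrist',d['at'],z,o))
E
```

```text
vial_center 0.82 [260.9 241. ] [0.4421 0.2623 0.031 ]
dropper_center 0.91 [251.5 368.1] [0.5816 0.2479 0.053 ]
beaker_center 0.76 [386.9 336. ] [0.5558 0.399  0.031 ]
beaker_center 0.68 [404.  240.2] [0.4419 0.4111 0.031 ]
insert_large 0.62 [108.5 263.6] [0.4766 0.0837 0.005 ]
insert_large 0.47 [ 38.2 341.8] [ 0.5782 -0.0199  0.005 ]
insert_small 0.81 [119.5 339.5] [0.5755 0.0796 0.005 ]
```

View pics/b_wrist.png

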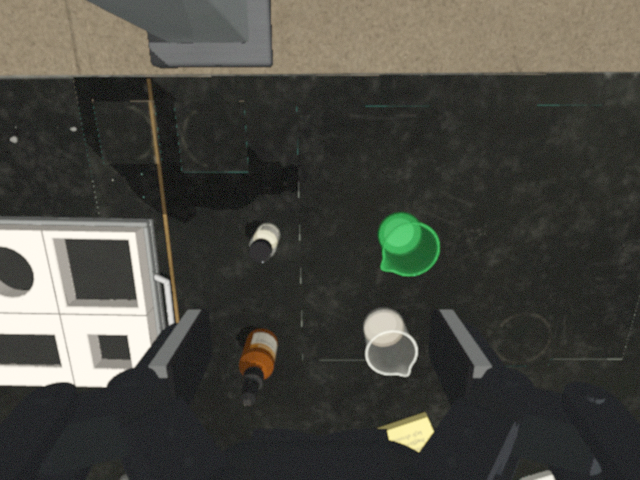

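The wrist view shows the short vial at (265,242), the dropper at (258,358), and the clear beaker at (387,343) with its spout toward lower right. Next I'll fit the tray from the top view and the vial from its wrist mask.

```bash
python3 - <<'E'
from h import *
np.set_printoptions(precision=4,suppress=True)
im=cv2.imread('pics/a_top.png');crop=im[190:285,265:370]
cv2.imwrite('pics/c.png',cv2.resize(crop,None,fx=6,fy=6,interpolation=cv2.INTER_CUBIC))
m=(im.min(2)>200).astype(np.uint8);m[:195]=0;m[280:]=0;m[:,:270]=0;m[:,365:]=0
p=cv2.findNonZero(m);r=cv2.minAreaRect(p);print(r)
for q in cv2.boxPoints(r): print(q,onz('top',q,.027))
print(onz('top',r[0],.027))
E
```

```text
((317.4124450683594, 237.1005096435547), (69.35648345947266, 68.85691833496094), 2.385944128036499)
[281.331  270.0555] [0.4327 0.1307 0.027 ]
[284.1976 201.2582] [0.6287 0.1266 0.027 ]
[353.4939 204.1456] [ 0.624  -0.0711  0.027 ]
[350.6273 272.9428] [ 0.4278 -0.0653  0.027 ]
[0.5279 0.0303 0.027 ]
```

View pics/c.png

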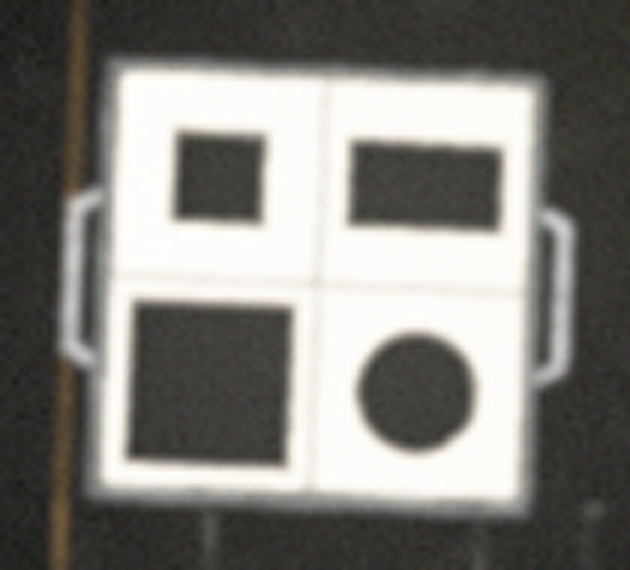

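step_arm(deltas=[0.2, -0.38, -0.7, 0, 0, 0, 0.4, 0.2, -0.38, -0.7, 0, 0, 0, 0.4, 0.2, -0.38, -0.7, 0, 0, 0, 0.4, 0.2, -0.38, -0.7, 0, 0, 0, 0.4])

```text
time_s: 2.95
tcp_pos: [0.4275, 0.2668, 0.1536]
eef_rot: [-0.002, 0.001, 1.0, -0.002]
ft_force: [-0.9, 0.1, -0.1]
opening: 0.0597
```

```bash
python3 - <<'E'
from h import *
np.set_printoptions(precision=4,suppress=True)
o=get_obs();im=viewer.grab_frame('wrist');cv2.imwrite('pics/d_wrist.png',im)
print(o['tcp_pos'],o['opening'])
for d in viewer.tip_of('wrist','vial_center')[:2]: print(round(d['conf'],2),np.array(d['at']).round(1),onz('wrist',d['at'],.031,o))
for d in viewer.trace('wrist','vial_center')[:2]: print(round(d['conf'],2),d['rect'])
E
```

```text
[0.4275 0.2668 0.1536] 0.05974080351416744
0.94 [316.6 253.1] [0.443  0.2643 0.031 ]
0.27 [ 11.6 380.8] [0.5569 0.0074 0.031 ]
0.81 [317.6, 257.2, 38.9, 59.0]
```

View pics/d_wrist.png

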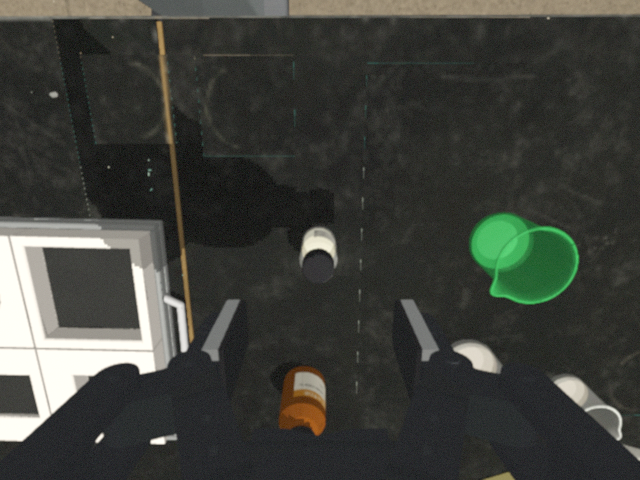

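step_arm(deltas=[0.1, -0.015, -0.3, 0, 0, 0, 0.4, 0.1, -0.015, -0.6, 0, 0, 0, 0.4, 0.1, -0.015, -0.9, 0, 0, 0, 0.4, 0.1, -0.015, -0.9, 0, 0, 0, 0.4, 0.1, -0.015, -0.9, 0, 0, 0, 0.4])

```text
time_s: 3.6
tcp_pos: [0.4439, 0.2679, 0.0225]
eef_rot: [-0.0, -0.0, 1.0, 0.0]
ft_force: [0.9, 0.4, 0.6]
opening: 0.0596
```

```bash
python3 - <<'E'
from h import *
o=get_obs();im=viewer.grab_frame('wrist');cv2.imwrite('pics/e_wrist.png',im);print(o['tcp_pos'],o['eef_rot'])
im=viewer.grab_frame('scene');cv2.imwrite('pics/e_scene.png',cv2.resize(im[120:300,180:420],None,fx=3,fy=3))
E
```

```text
[0.44390289 0.26793492 0.02250633] [-1.22162096e-05 -4.43139557e-04  9.99999867e-01  2.64237626e-04]
```

View pics/e_wrist.png

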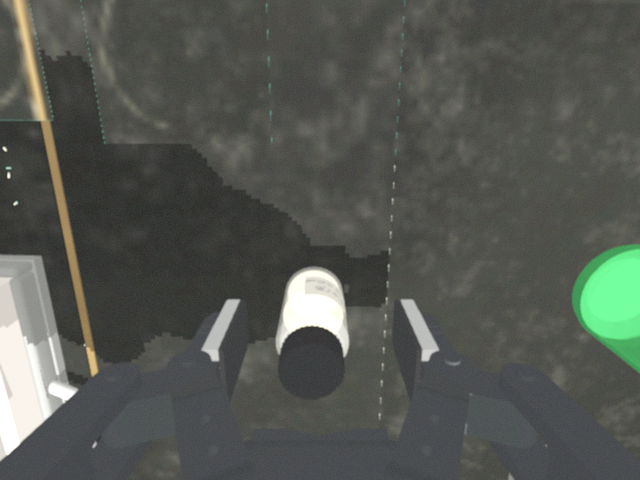

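View pics/e_scene.png

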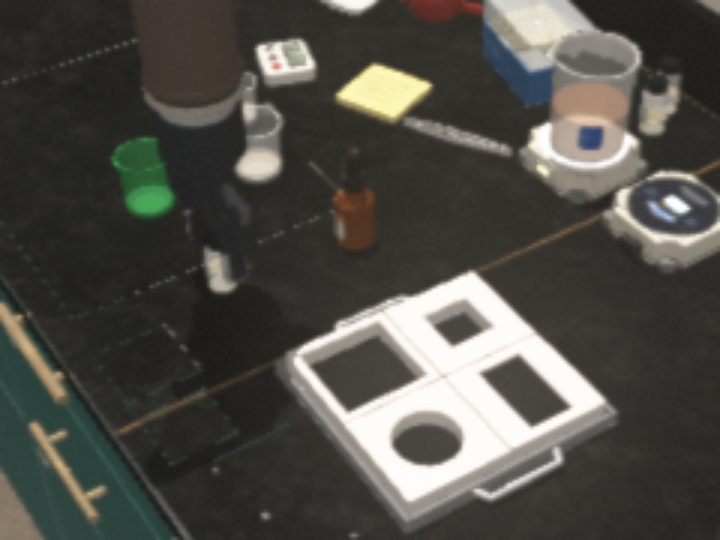

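step_arm(deltas=[0, -0.016, -0.03, 0, 0, 0, 0.4, 0, -0.016, -0.03, 0, 0, 0, -1, 0, -0.016, -0.03, 0, 0, 0, -1, 0, -0.016, -0.03, 0, 0, 0, -1, 0, -0.016, -0.03, 0, 0, 0, -1], newtons=25)

```text
time_s: 4.2
tcp_pos: [0.4442, 0.2644, 0.0177]
eef_rot: [0.0, 0.0, 1.0, 0.0]
ft_force: [-1.5, 0.2, 7.1]
opening: 0.0261
```

step_arm(deltas=[0, 0, 0, 0, 0, 0, -1, 0, 0, 0, 0, 0, 0, -1, 0, 0, 0.1, 0, 0, 0, -1, 0, 0, 0.3, 0, 0, 0, -1, 0, 0, 0.6, 0, 0, 0, -1])

```text
time_s: 4.7
tcp_pos: [0.4423, 0.2632, 0.1061]
eef_rot: [-0.002, 0.0, 1.0, -0.001]
ft_force: [-0.1, 0.6, -0.7]
opening: 0.0263
```

```bash
python3 - <<'E'
from h import *
o=get_obs();im=viewer.grab_frame('wrist');cv2.imwrite('pics/f_wrist.png',im);print(o['tcp_pos'],o['opening'])
im=viewer.grab_frame('scene');cv2.imwrite('pics/f_scene.png',cv2.resize(im[120:300,180:420],None,fx=3,fy=3))
E
```

```text
[0.44234443 0.26317499 0.10611776] 0.02627137571935956
```

View pics/f_wrist.png

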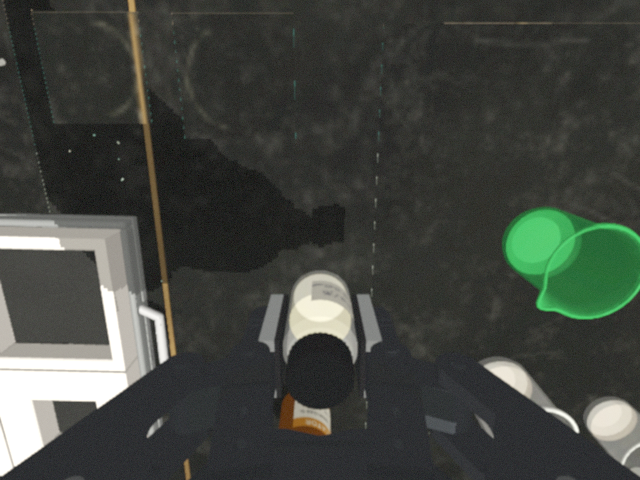

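View pics/f_scene.png

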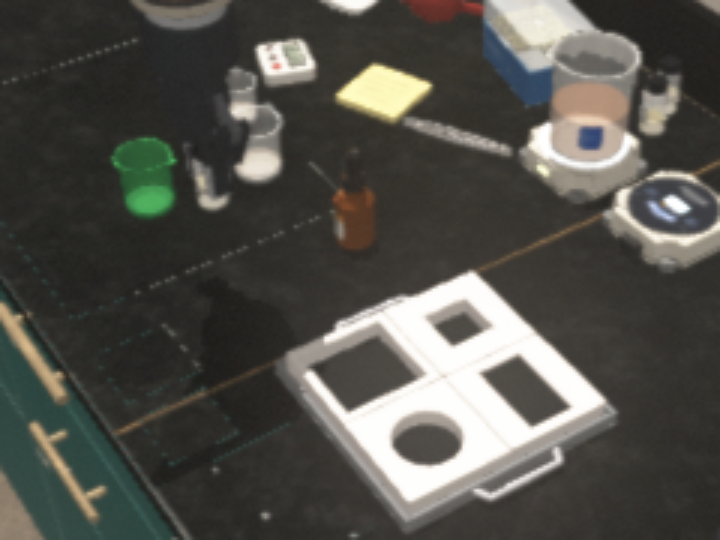

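step_arm(deltas=[0.1, -0.3, 0.1, 0, 0, 0, -1, 0.2, -0.6, 0.1, 0, 0, 0, -1, 0.33, -0.85, 0.1, 0, 0, 0, -1, 0.33, -0.85, 0.1, 0, 0, 0, -1, 0.33, -0.85, 0.1, 0, 0, 0, -1])

```text
time_s: 5.3
tcp_pos: [0.4935, 0.1356, 0.1216]
eef_rot: [-0.0, 0.002, 1.0, -0.0]
ft_force: [0.5, 0.7, -0.5]
opening: 0.0264
```

```bash
python3 - <<'E'
from h import *
np.set_printoptions(precision=4,suppress=True)
o=get_obs();im=viewer.grab_frame('wrist');cv2.imwrite('pics/g_wrist.png',im);print(o['tcp_pos'],o['opening'],o['qd'])
for k in ('insert_large','insert_round','insert_small','insert_slot'):
    for d in viewer.tip_of('wrist',k)[:2]: print(k,round(d['conf'],2),np.array(d['at']).round(1),onz('wrist',d['at'],.005,o))
E
```

```text
[0.4935 0.1356 0.1216] 0.026424802319323627 [-0.0355  0.0016 -0.0328  0.0012 -0.0039  0.0014 -0.0062]
insert_large 0.88 [243.6 216.6] [0.4797 0.0821 0.005 ]
insert_round 0.65 [103.5 213. ] [ 0.4769 -0.0166  0.005 ]
insert_small 0.95 [246.7 336.5] [0.5769 0.0783 0.005 ]
insert_slot 0.77 [120.5 335.6] [ 0.5758 -0.0209  0.005 ]
```

View pics/g_wrist.png

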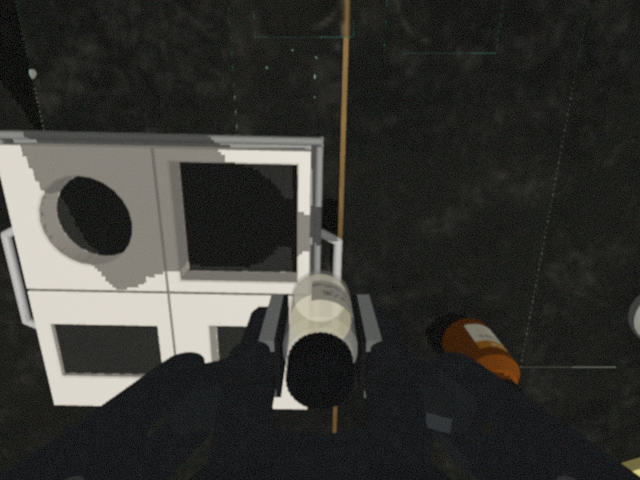

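step_arm(deltas=[0.25, -0.17, 0, 0, 0, 0, -1, 0.5, -0.34, 0, 0, 0, 0, -1, 0.555, -0.38, 0, 0, 0, 0, -1, 0.555, -0.38, -0.2, 0, 0, 0, -1, 0.555, -0.38, -0.3, 0, 0, 0, -1])

```text
time_s: 6.05
tcp_pos: [0.5757, 0.0803, 0.075]
eef_rot: [-0.001, -0.0, 1.0, -0.0]
ft_force: [-0.9, -0.1, 0.0]
opening: 0.0263
```

```bash
python3 - <<'E'
from h import *
np.set_printoptions(precision=4,suppress=True)
o=get_obs();im=viewer.grab_frame('wrist');cv2.imwrite('pics/h_wrist.png',im);print(o['tcp_pos'],o['opening'])
im=viewer.grab_frame('scene');cv2.imwrite('pics/h_scene.png',cv2.resize(im[120:300,180:420],None,fx=3,fy=3))
E
```

```text
[0.5757 0.0803 0.075 ] 0.026288198977837716
```

View pics/h_wrist.png

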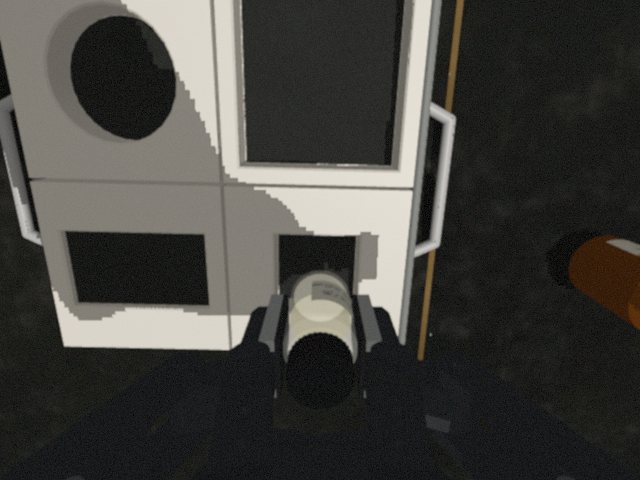

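View pics/h_scene.png

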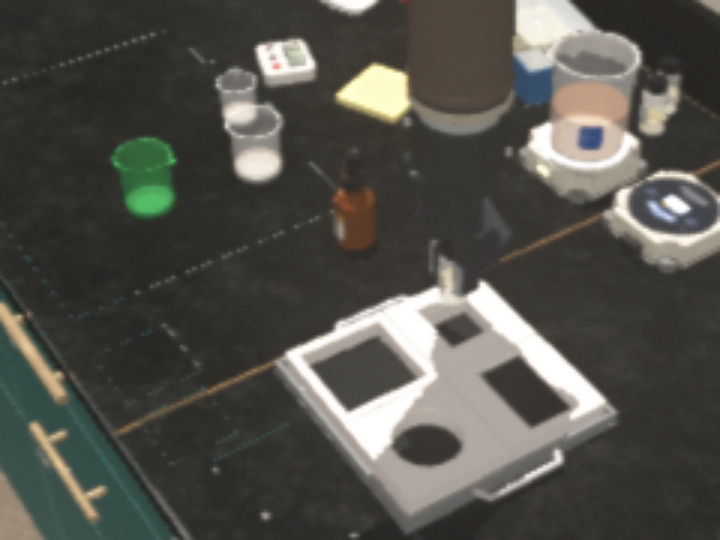

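step_arm(deltas=[0.008, -0.012, -0.15, 0, 0, 0, -1, 0.008, -0.012, -0.25, 0, 0, 0, -1, 0.008, -0.012, -0.31, 0, 0, 0, -1, 0.008, -0.012, -0.315, 0, 0, 0, -1, 0.008, -0.012, -0.315, 0, 0, 0, -1])

```text
time_s: 6.65
tcp_pos: [0.5778, 0.0781, 0.0299]
eef_rot: [0.0, 0.0, 1.0, 0.0]
ft_force: [-0.1, 0.5, -0.4]
opening: 0.0265
```

step_arm(deltas=[0, 0, -0.02, 0, 0, 0, -1, 0, 0, -0.02, 0, 0, 0, -1])

```text
time_s: 6.85
tcp_pos: [0.5779, 0.078, 0.0269]
eef_rot: [0.0, 0.0, 1.0, 0.0]
ft_force: [-0.6, 0.8, 0.1]
opening: 0.0262
```

step_arm(deltas=[0, 0, -0.01, 0, 0, 0, -1, 0, 0, -0.01, 0, 0, 0, -1])

```text
time_s: 7.05
tcp_pos: [0.5781, 0.078, 0.0267]
eef_rot: [0.0, 0.0, 1.0, 0.0]
ft_force: [-3.6, 0.2, 11.3]
opening: 0.0263
```

Contact at 11 N, so the vial is on the floor. Releasing and lifting.

step_arm(deltas=[0, 0, 0.007, 0, 0, 0, -1, 0, 0, 0.007, 0, 0, 0, 0.05, 0, 0, 0.007, 0, 0, 0, 0.05, 0, 0, 0.007, 0, 0, 0, 0.05, 0, 0, 0.05, 0, 0, 0, 0.05])

```text
time_s: 7.55
tcp_pos: [0.577, 0.0778, 0.0319]
eef_rot: [-0.001, 0.0, 1.0, -0.0]
ft_force: [0.3, -0.2, -0.2]
opening: 0.0449
```

step_arm(deltas=[0, 0, 0.3, 0, 0, 0, 0.05, 0, 0, 0.6, 0, 0, 0, 0.05, 0, 0, 0.8, 0, 0, 0, 0.05, 0, 0.3, 0.9, 0, 0, 0, 0.3, 0, 0.4, 0.9, 0, 0, 0, 0.3])

```text
time_s: 8.05
tcp_pos: [0.5789, 0.1426, 0.1709]
eef_rot: [0.002, -0.001, 1.0, 0.002]
ft_force: [-0.4, 0.4, 0.3]
opening: 0.0555
```

```bash
python3 - <<'E'
from h import *
np.set_printoptions(precision=4,suppress=True)
o=get_obs();im=viewer.grab_frame('wrist');cv2.imwrite('pics/i_wrist.png',im);print(o['tcp_pos'],o['opening'],o['ft_force'])
im=viewer.grab_frame('scene');cv2.imwrite('pics/i_scene.png',cv2.resize(im[120:300,180:420],None,fx=3,fy=3))
for d in viewer.tip_of('scene','vial_center')[:3]: print(d['conf'],d['at'],onz('scene',d['at'],.04))
for d in viewer.tip_of('wrist','dropper_center')[:3]: print(d['conf'],d['at'],onz('wrist',d['at'],.053,o))
E
```

```text
[0.5789 0.1426 0.1709] 0.05549220108561054 [-0.4434  0.4295  0.3323]
0.6 [421.1, 390.7] [ 0.4456 -0.3872  0.04  ]
0.79 [466.1, 237.5] [0.5816 0.2497 0.053 ]
```

View pics/i_wrist.png

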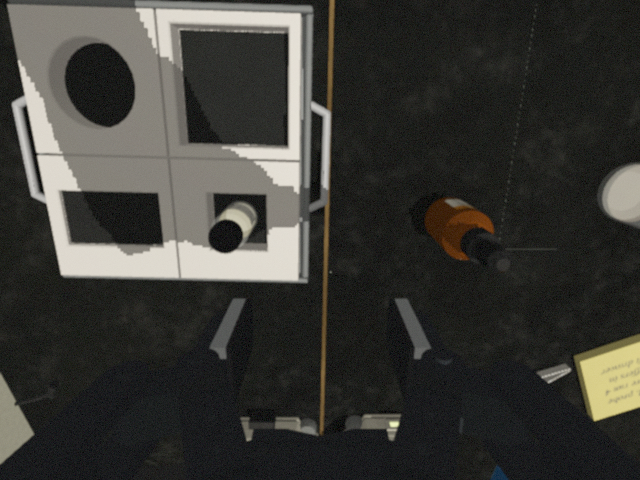

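View pics/i_scene.png

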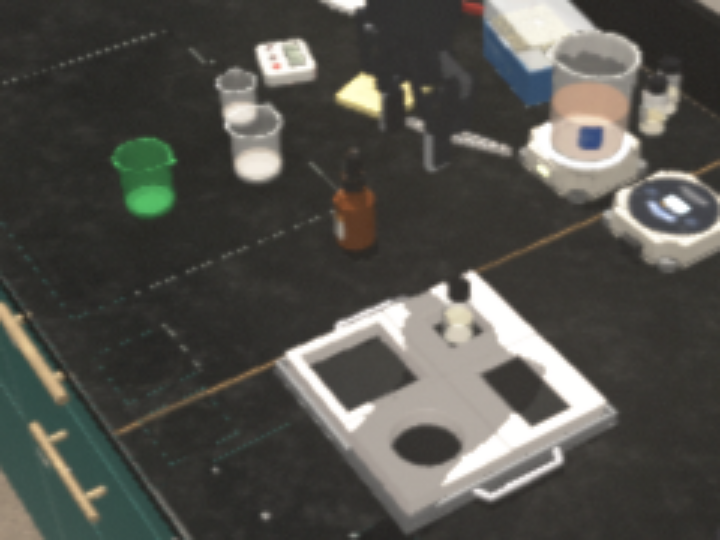

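The vial stands upright in the small well. Next, the dropper.

step_arm(deltas=[0.01, 0.25, 0, 0, 0, 0, 0.4, 0.01, 0.5, 0, 0, 0, 0, 0.4, 0.01, 0.71, 0, 0, 0, 0, 0.4, 0.01, 0.71, -0.2, 0, 0, 0, 0.4, 0.01, 0.71, -0.3, 0, 0, 0, 0.4])

```text
time_s: 8.75
tcp_pos: [0.5781, 0.2432, 0.1199]
eef_rot: [-0.001, 0.0, 1.0, -0.001]
ft_force: [-0.4, -1.4, -0.4]
opening: 0.06
```

```bash
python3 - <<'E'
from h import *
np.set_printoptions(precision=4,suppress=True)
o=get_obs();im=viewer.grab_frame('wrist');cv2.imwrite('pics/j_wrist.png',im);print(o['tcp_pos'],o['opening'],o['ft_force'])
for d in viewer.tip_of('wrist','dropper_center')[:3]: print(d['conf'],d['at'],onz('wrist',d['at'],.053,o))
E
```

```text
[0.5781 0.2432 0.1199] 0.05997724716930662 [-0.4175 -1.4351 -0.4266]
0.71 [332.6, 265.0] [0.5814 0.251  0.053 ]
```

View pics/j_wrist.png

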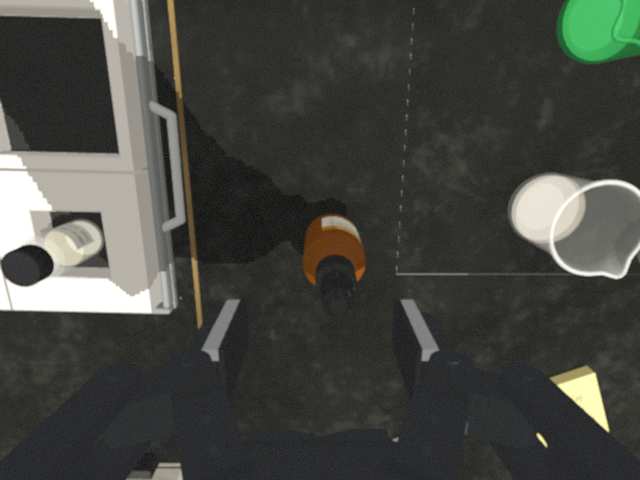

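step_arm(deltas=[0.015, 0.047, 0, 0, 0, 0, 0.4, 0.015, 0.047, -0.2, 0, 0, 0, 0.4, 0.015, 0.047, -0.4, 0, 0, 0, 0.4, 0.015, 0.047, -0.55, 0, 0, 0, 0.4, 0.015, 0.047, -0.55, 0, 0, 0, 0.4])

```text
time_s: 9.35
tcp_pos: [0.5805, 0.2503, 0.0381]
eef_rot: [-0.002, 0.001, 1.0, -0.001]
ft_force: [-0.7, -0.0, -0.2]
opening: 0.0599
```

```bash
python3 - <<'E'
from h import *
np.set_printoptions(precision=4,suppress=True)
o=get_obs();im=viewer.grab_frame('wrist');cv2.imwrite('pics/k_wrist.png',im);print(o['tcp_pos'],o['opening'],o['ft_force'])
E
```

```text
[0.5805 0.2503 0.0381] 0.0599215311361001 [-0.6844 -0.0414 -0.1558]
```

View pics/k_wrist.png

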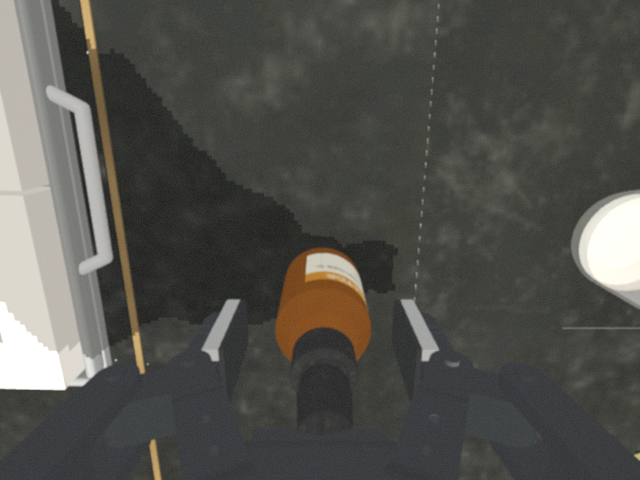

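step_arm(deltas=[0, 0, -0.015, 0, 0, 0, -1, 0, 0, -0.015, 0, 0, 0, -1, 0, 0, -0.015, 0, 0, 0, -1, 0, 0, -0.015, 0, 0, 0, -1, 0, 0, -0.015, 0, 0, 0, -1], newtons=30)

```text
time_s: 9.9
tcp_pos: [0.5827, 0.2516, 0.0397]
eef_rot: [0.001, 0.0, 1.0, 0.001]
ft_force: [-0.3, -0.9, 7.5]
opening: 0.0365
```

step_arm(deltas=[0, 0, 0.1, 0, 0, 0, -1, 0, 0, 0.3, 0, 0, 0, -1, 0, 0, 0.5, 0, 0, 0, -1, 0, 0, 0.5, 0, 0, 0, -1])

```text
time_s: 10.3
tcp_pos: [0.5841, 0.2527, 0.1185]
eef_rot: [0.004, 0.0, 1.0, 0.002]
ft_force: [0.7, 0.5, -0.7]
opening: 0.0362
```

```bash
python3 - <<'E'
from h import *
np.set_printoptions(precision=4,suppress=True)
o=get_obs();im=viewer.grab_frame('wrist');cv2.imwrite('pics/l_wrist.png',im);print(o['tcp_pos'],o['opening'],o['ft_force'])
im=viewer.grab_frame('scene');cv2.imwrite('pics/l_scene.png',cv2.resize(im[120:300,180:420],None,fx=3,fy=3))
E
```

```text
[0.5841 0.2527 0.1185] 0.036225603064950304 [ 0.6963  0.5089 -0.7213]
```

View pics/l_wrist.png

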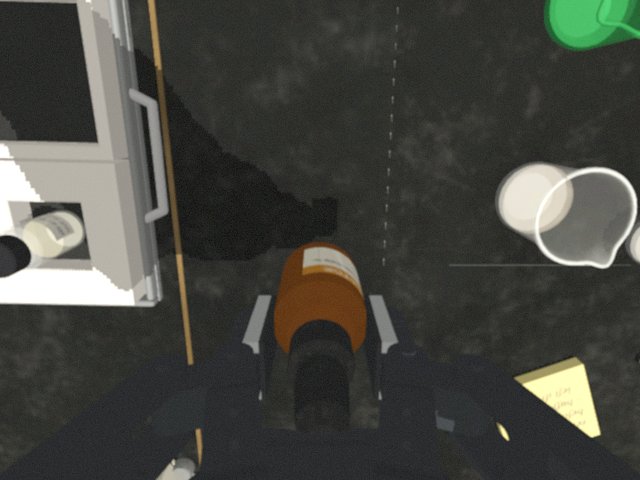

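View pics/l_scene.png

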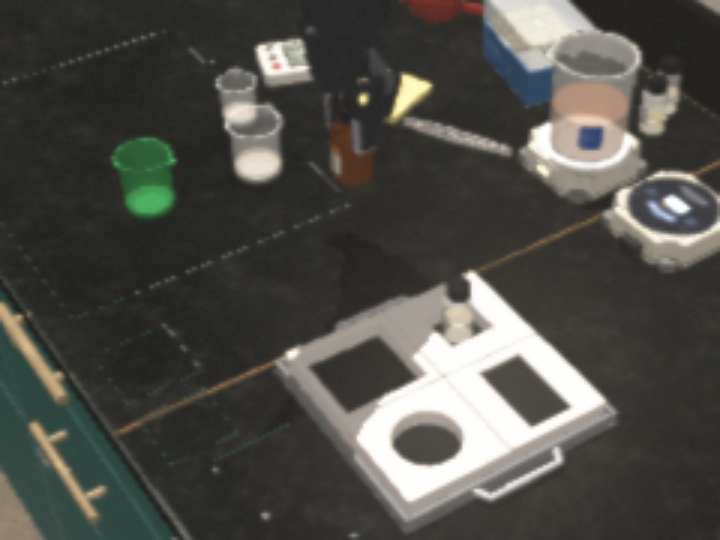

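step_arm(deltas=[-0.25, -0.2, 0.1, 0, 0, 0, -1, -0.5, -0.4, 0.15, 0, 0, 0, -1, -0.71, -0.65, 0.15, 0, 0, 0, -1, -0.71, -0.9, 0.15, 0, 0, 0, -1, -0.71, -0.9, 0.15, 0, 0, 0, -1])

```text
time_s: 10.9
tcp_pos: [0.4734, 0.111, 0.1349]
eef_rot: [-0.001, 0.003, 1.0, -0.001]
ft_force: [0.6, -0.3, -0.4]
opening: 0.0364
```

step_arm(deltas=[0, -0.25, 0, 0, 0, 0, -1, 0, -0.5, 0, 0, 0, 0, -1, 0, -0.75, 0, 0, 0, 0, -1, 0, -0.9, 0, 0, 0, 0, -1, 0, -0.9, -0.1, 0, 0, 0, -1])

```text
time_s: 11.4
tcp_pos: [0.4758, -0.022, 0.121]
eef_rot: [0.001, 0.003, 1.0, -0.001]
ft_force: [0.3, 0.8, -0.6]
opening: 0.0358
```

```bash
python3 - <<'E'
from h import *
np.set_printoptions(precision=4,suppress=True)
o=get_obs();im=viewer.grab_frame('wrist');cv2.imwrite('pics/m_wrist.png',im);print(o['tcp_pos'],o['opening'],o['ft_force'],o['eef_rot'])
for k in ('insert_round',):
    for d in viewer.tip_of('wrist',k)[:2]: print(k,round(d['conf'],2),np.array(d['at']).round(1),onz('wrist',d['at'],.005,o))
E
```

```text
[ 0.4758 -0.022   0.121 ] 0.03581480873031259 [ 0.2506  0.7589 -0.5677] [ 0.001   0.0028  1.     -0.0005]
insert_round 0.8 [324.5 235.3] [ 0.4761 -0.0184  0.005 ]
```

View pics/m_wrist.png

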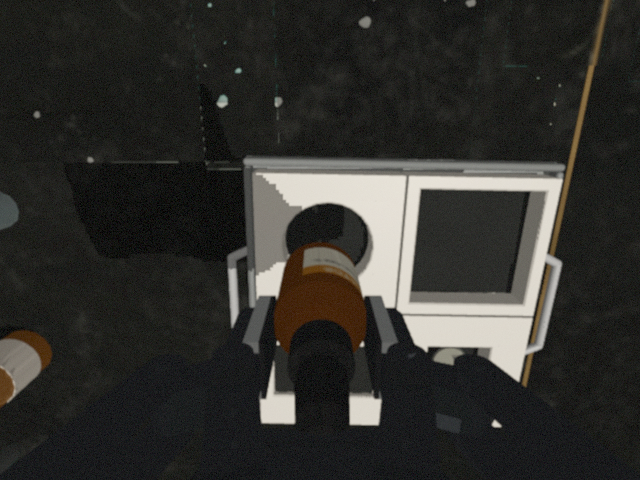

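step_arm(deltas=[0.005, 0.028, -0.1, 0, 0, 0, -1, 0.005, 0.028, -0.25, 0, 0, 0, -1, 0.005, 0.028, -0.4, 0, 0, 0, -1, 0.005, 0.028, -0.45, 0, 0, 0, -1, 0.005, 0.028, -0.45, 0, 0, 0, -1])

```text
time_s: 12.0
tcp_pos: [0.475, -0.0137, 0.052]
eef_rot: [-0.001, -0.0, 1.0, -0.0]
ft_force: [-0.3, -0.2, -1.1]
opening: 0.0367
```

step_arm(deltas=[0, 0, -0.02, 0, 0, 0, -1, 0, 0, -0.02, 0, 0, 0, -1])

```text
time_s: 12.2
tcp_pos: [0.4762, -0.0142, 0.0504]
eef_rot: [0.001, 0.0, 1.0, 0.0]
ft_force: [0.1, 0.9, -0.8]
opening: 0.0359
```

step_arm(deltas=[0, -0.02, -0.015, 0, 0, 0, -1, 0, -0.02, -0.015, 0, 0, 0, -1])

```text
time_s: 12.4
tcp_pos: [0.4767, -0.0167, 0.0486]
eef_rot: [0.001, 0.0, 1.0, 0.001]
ft_force: [-1.7, 3.1, 5.8]
opening: 0.0365
```

step_arm(deltas=[0, 0, -0.01, 0, 0, 0, -1, 0, 0, -0.01, 0, 0, 0, -1])

```text
time_s: 12.6
tcp_pos: [0.4774, -0.0168, 0.0484]
eef_rot: [0.002, 0.0, 1.0, 0.001]
ft_force: [-4.4, 2.0, 23.1]
opening: 0.0364
```

Floor contact. I'll ease up slightly, release and rise.

step_arm(deltas=[0, 0, 0.012, 0, 0, 0, -1, 0, 0, 0.012, 0, 0, 0, 0.3, 0, 0, 0.012, 0, 0, 0, 0.3, 0, 0, 0.012, 0, 0, 0, 0.3, 0, 0, 0.1, 0, 0, 0, 0.3])

```text
time_s: 13.1
tcp_pos: [0.4745, -0.0175, 0.0599]
eef_rot: [-0.002, 0.0, 1.0, -0.0]
ft_force: [-1.0, 0.4, -0.0]
opening: 0.0556
```

step_arm(deltas=[0, 0, 0.3, 0, 0, 0, 0.3, 0, 0, 0.6, 0, 0, 0, 0.3, 0, 0, 0.8, 0, 0, 0, 0.3, 0, 0.3, 0.8, 0, 0, 0, 0.6, 0, 0.5, 0.8, 0, 0, 0, 0.6])

```text
time_s: 13.6
tcp_pos: [0.4763, 0.0593, 0.1823]
eef_rot: [0.001, 0.001, 1.0, 0.001]
ft_force: [0.5, -0.7, -0.1]
opening: 0.0684
```

```bash
python3 - <<'E'
from h import *
np.set_printoptions(precision=4,suppress=True)
o=get_obs();im=viewer.grab_frame('wrist');cv2.imwrite('pics/n_wrist.png',im);print(o['tcp_pos'],o['opening'],o['ft_force'])
im=viewer.grab_frame('scene');cv2.imwrite('pics/n_scene.png',cv2.resize(im[120:300,180:420],None,fx=3,fy=3))
for d in viewer.tip_of('wrist','dropper_center')[:3]: print(d['conf'],d['at'],onz('wrist',d['at'],.062,o))
E
```

```text
[0.4763 0.0593 0.1823] 0.06843163372193063 [ 0.5427 -0.6962 -0.0888]
0.96 [214.5, 232.8] [ 0.4761 -0.0168  0.062 ]
```

View pics/n_wrist.png

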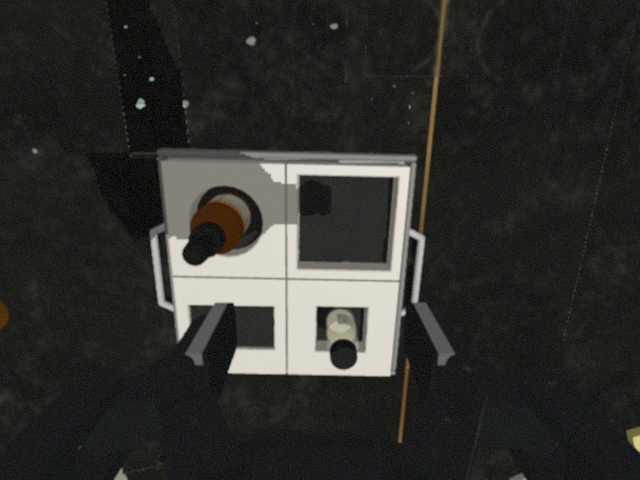

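View pics/n_scene.png

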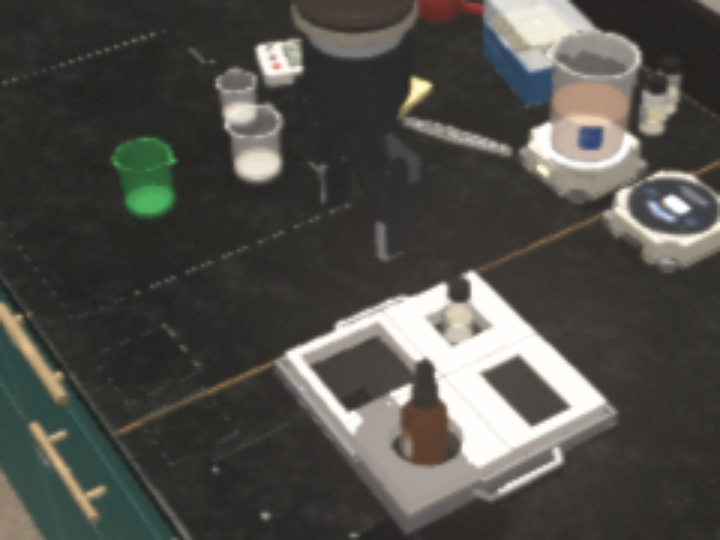

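Both stand upright in their wells. Now the beaker.

step_arm(deltas=[0.2, 0.3, 0.1, 0, 0, 0, 1, 0.4, 0.6, 0.1, 0, 0, 0, 1, 0.4, 0.9, 0.1, 0, 0, 0, 1, 0.4, 1.0, 0.1, 0, 0, 0, 1])

```text
time_s: 14.15
tcp_pos: [0.5361, 0.2118, 0.1953]
eef_rot: [-0.0, -0.001, 1.0, 0.001]
ft_force: [-0.1, -0.4, 0.7]
opening: 0.0852
```

step_arm(deltas=[0, 0.3, 0, 0, 0, 0, 1, 0, 0.6, 0, 0, 0, 0, 1, 0, 0.9, 0, 0, 0, 0, 1, 0, 1.0, 0, 0, 0, 0, 1, 0, 1.0, 0, 0, 0, 0, 1])

```text
time_s: 14.65
tcp_pos: [0.535, 0.3594, 0.1949]
eef_rot: [-0.001, -0.001, 1.0, -0.0]
ft_force: [0.3, -0.5, -0.4]
opening: 0.0852
```

```bash
python3 - <<'E'
from h import *
np.set_printoptions(precision=4,suppress=True)
o=get_obs();im=viewer.grab_frame('wrist');cv2.imwrite('pics/o_wrist.png',im);print(o['tcp_pos'],o['opening'],o['ft_force'])
for d in viewer.tip_of('wrist','beaker_center')[:4]: print(d['conf'],d['at'],onz('wrist',d['at'],.031,o))
cv2.imwrite('pics/o_crop.png',cv2.resize(im[150:350,230:500],None,fx=2.9,fy=2.9,interpolation=cv2.INTER_CUBIC))
E
```

```text
[0.535  0.3594 0.1949] 0.08520300038987175 [ 0.2734 -0.536  -0.3729]
0.71 [363.2, 244.2] [0.5574 0.397  0.031 ]
0.65 [385.6, 101.6] [0.4426 0.4097 0.031 ]
0.61 [465.2, 274.9] [0.5856 0.4878 0.031 ]
```

View pics/o_wrist.png

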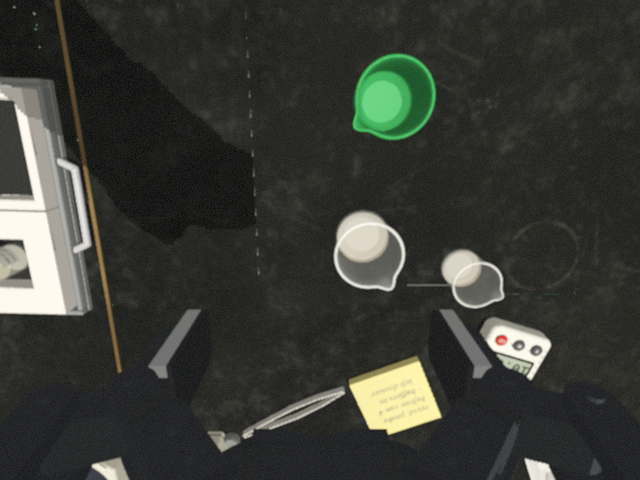

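View pics/o_crop.png

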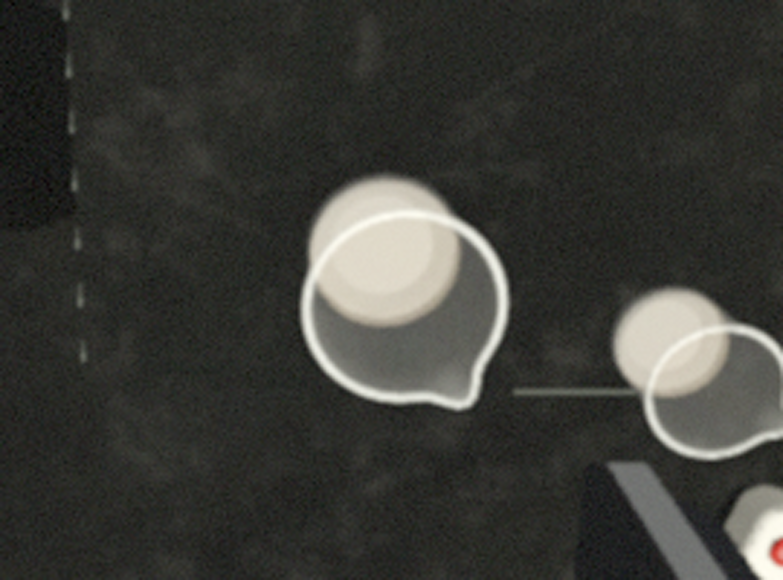

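```bash
python3 - <<'E'
from h import *
np.set_printoptions(precision=4,suppress=True)
o=get_obs()
f=lambda c,r:(230+c/2.9,150+r/2.9)
rc=onz('wrist',f(405,306),.062,o);sp=onz('wrist',f(468,405),.062,o)
print(rc,sp,np.degrees(np.arctan2(*(sp-rc)[[1,0]])),np.linalg.norm(sp-rc)); print(onz('wrist',f(385,252),.002,o))
E
```

```text
[0.5582 0.3943 0.062 ] [0.5874 0.4128 0.062 ] 32.487349434427465 0.034576129483270025
[0.5617 0.3954 0.002 ]
```

step_arm(deltas=[0.155, 0.237, 0, 0, 0, 0.09, 0.75, 0.155, 0.237, -0.1, 0, 0, 0.18, 0.75, 0.155, 0.237, -0.3, 0, 0, 0.27, 0.75, 0.155, 0.237, -0.5, 0, 0, 0.35, 0.75, 0.155, 0.237, -0.57, 0, 0, 0.35, 0.75])

```text
time_s: 15.25
tcp_pos: [0.5588, 0.3888, 0.1074]
eef_rot: [-0.002, -0.27, 0.963, -0.002]
ft_force: [-0.3, -1.1, 0.5]
opening: 0.0751
```

```bash
python3 - <<'E'
from h import *
np.set_printoptions(precision=4,suppress=True)
o=get_obs();im=viewer.grab_frame('wrist');cv2.imwrite('pics/p_wrist.png',im);print(o['tcp_pos'],o['opening'],o['ft_force'],o['eef_rot'])
for d in viewer.tip_of('wrist','beaker_center')[:4]: print(d['conf'],d['at'],onz('wrist',d['at'],.031,o))
E
```

```text
[0.5588 0.3888 0.1074] 0.075057594941252 [-0.2519 -1.0699  0.5304] [-0.0022 -0.2705  0.9627 -0.0016]
0.87 [423.4, 356.0] [0.5843 0.4871 0.031 ]
0.81 [465.0, 103.2] [0.4422 0.4114 0.031 ]
0.61 [333.2, 257.9] [0.5563 0.3977 0.031 ]
```

View pics/p_wrist.png

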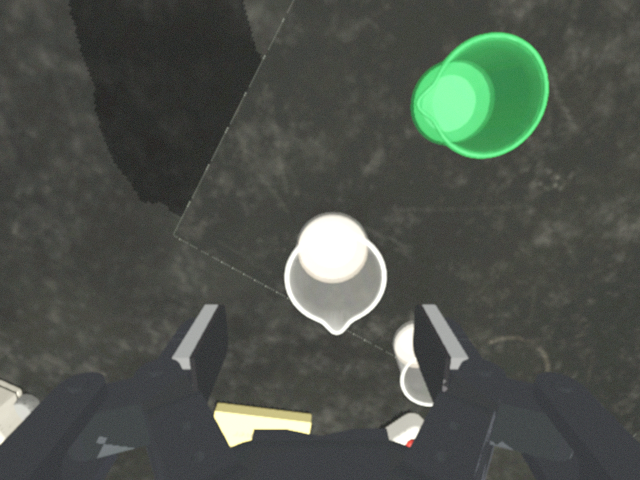

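step_arm(deltas=[-0.018, 0.05, 0, 0, 0, 0, 0.75, -0.018, 0.05, -0.2, 0, 0, 0, 0.75, -0.018, 0.05, -0.4, 0, 0, 0, 0.75, -0.018, 0.05, -0.56, 0, 0, 0, 0.75, -0.018, 0.05, -0.58, 0, 0, 0, 0.75])

```text
time_s: 15.85
tcp_pos: [0.5552, 0.4005, 0.0222]
eef_rot: [-0.001, -0.271, 0.963, -0.001]
ft_force: [-0.4, -0.7, 0.2]
opening: 0.075
```

```bash
python3 - <<'E'
from h import *
np.set_printoptions(precision=4,suppress=True)
o=get_obs();im=viewer.grab_frame('wrist');cv2.imwrite('pics/q_wrist.png',im);print(o['tcp_pos'],o['opening'],o['ft_force'],o['eef_rot'])
im=viewer.grab_frame('scene');cv2.imwrite('pics/q_scene.png',cv2.resize(im[80:260,160:400],None,fx=3,fy=3))
E
```

```text
[0.5552 0.4005 0.0222] 0.07496291288328655 [-0.428  -0.7373  0.2086] [-0.0012 -0.2707  0.9627 -0.0005]
```

View pics/q_wrist.png

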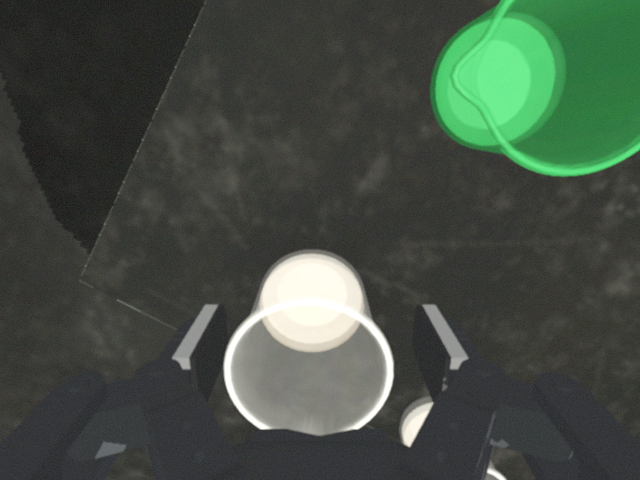

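View pics/q_scene.png

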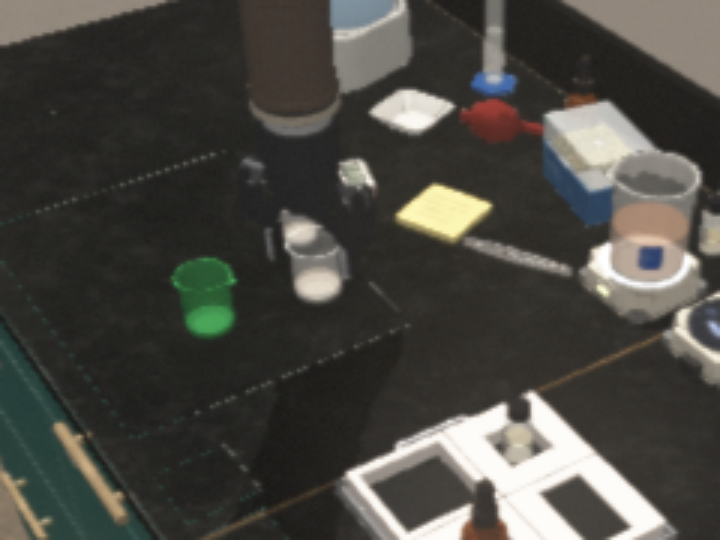

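step_arm(deltas=[0.01, -0.018, -0.025, 0, 0, 0, 0.75, 0.01, -0.018, -0.025, 0, 0, 0, -1, 0.01, -0.018, -0.025, 0, 0, 0, -1, 0.01, -0.018, -0.025, 0, 0, 0, -1, 0.01, -0.018, -0.025, 0, 0, 0, -1], newtons=25)

```text
time_s: 16.45
tcp_pos: [0.5589, 0.3982, 0.0214]
eef_rot: [0.001, -0.271, 0.963, 0.0]
ft_force: [-1.0, -1.4, 7.0]
opening: 0.0521
```

step_arm(deltas=[0, 0, 0, 0, 0, 0, -1, 0, 0, 0.1, 0, 0, 0, -1, 0, 0, 0.3, 0, 0, 0, -1, 0, 0, 0.5, 0, 0, 0, -1, 0, 0, 0.6, 0, 0, 0, -1])

```text
time_s: 16.95
tcp_pos: [0.5588, 0.399, 0.1136]
eef_rot: [0.002, -0.271, 0.963, 0.001]
ft_force: [1.5, -0.7, -0.2]
opening: 0.0522
```

```bash
python3 - <<'E'
from h import *
np.set_printoptions(precision=4,suppress=True)
o=get_obs();im=viewer.grab_frame('wrist');cv2.imwrite('pics/r_wrist.png',im);print(o['tcp_pos'],o['opening'],o['ft_force'],o['eef_rot'])
im=viewer.grab_frame('scene');cv2.imwrite('pics/r_scene.png',cv2.resize(im[80:260,160:400],None,fx=3,fy=3))
E
```

```text
[0.5588 0.399  0.1136] 0.052178953215373476 [ 1.519  -0.6703 -0.221 ] [ 0.0019 -0.2712  0.9625  0.0009]
```

View pics/r_wrist.png

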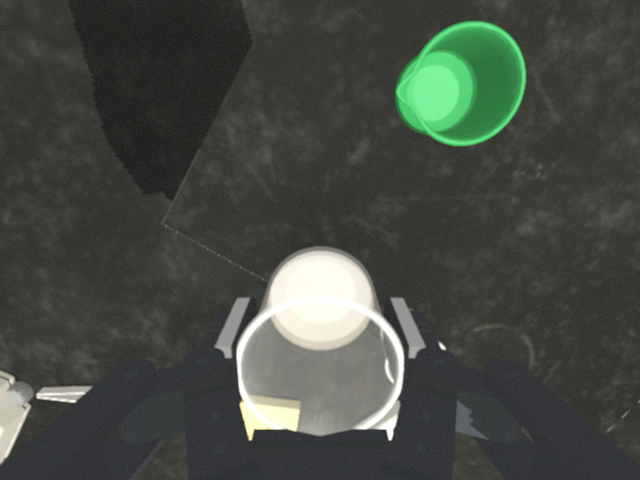

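View pics/r_scene.png

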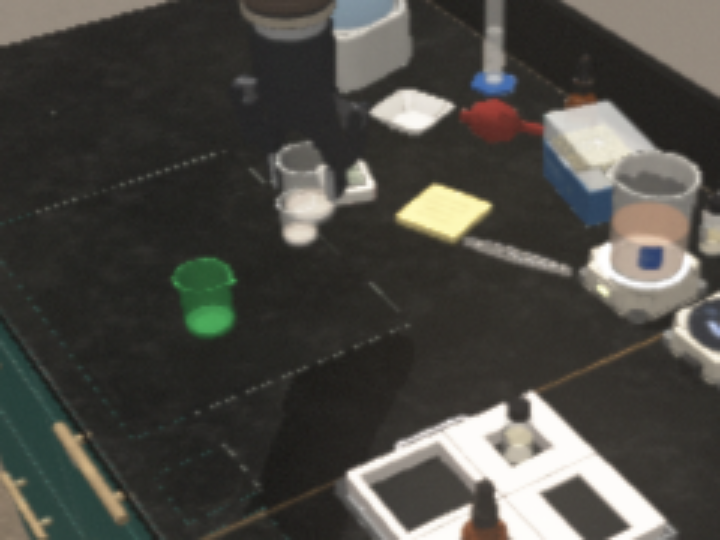

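step_arm(deltas=[-0.1, -0.2, 0.05, 0, 0, -0.06, -1, -0.2, -0.4, 0.05, 0, 0, -0.12, -1, -0.3, -0.6, 0.05, 0, 0, -0.18, -1, -0.4, -0.8, 0.05, 0, 0, -0.24, -1, -0.52, -1.0, 0.05, 0, 0, -0.3, -1])

```text
time_s: 17.55
tcp_pos: [0.4784, 0.2462, 0.116]
eef_rot: [-0.001, -0.037, 0.999, -0.001]
ft_force: [0.2, -0.7, -1.1]
opening: 0.0525
```

step_arm(deltas=[0, -0.2, 0, 0, 0, -0.05, -1, 0, -0.45, 0, 0, 0, -0.05, -1, 0, -0.7, 0, 0, 0, -0.05, -1, 0, -0.9, 0, 0, 0, -0.05, -1, 0, -1.0, 0, 0, 0, -0.05, -1])

```text
time_s: 18.05
tcp_pos: [0.4786, 0.0945, 0.1162]
eef_rot: [-0.001, 0.002, 1.0, -0.001]
ft_force: [-0.1, 0.5, -1.0]
opening: 0.0526
```

```bash
python3 - <<'E'
from h import *
np.set_printoptions(precision=4,suppress=True)
o=get_obs();im=viewer.grab_frame('wrist');cv2.imwrite('pics/s_wrist.png',im);print(o['tcp_pos'],o['opening'],o['ft_force'],o['eef_rot'])
im=viewer.grab_frame('scene');cv2.imwrite('pics/s_scene.png',cv2.resize(im[80:300,200:440],None,fx=2.6,fy=2.6))
E
```

```text
[0.4786 0.0945 0.1162] 0.052605490494055586 [-0.0608  0.4945 -0.9822] [-0.0011  0.0018  1.     -0.0008]
```

View pics/s_wrist.png

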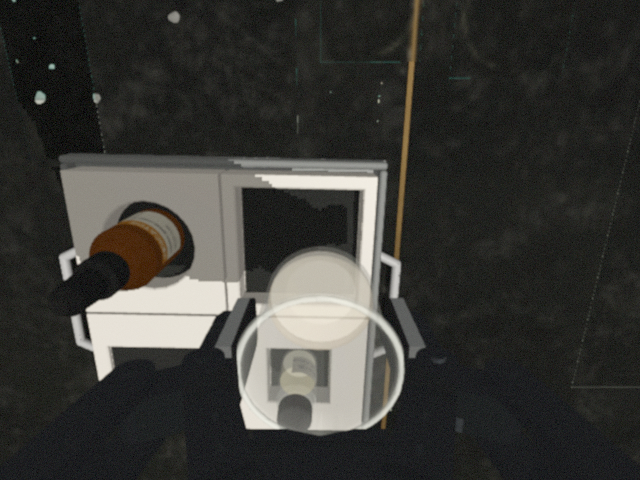

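View pics/s_scene.png

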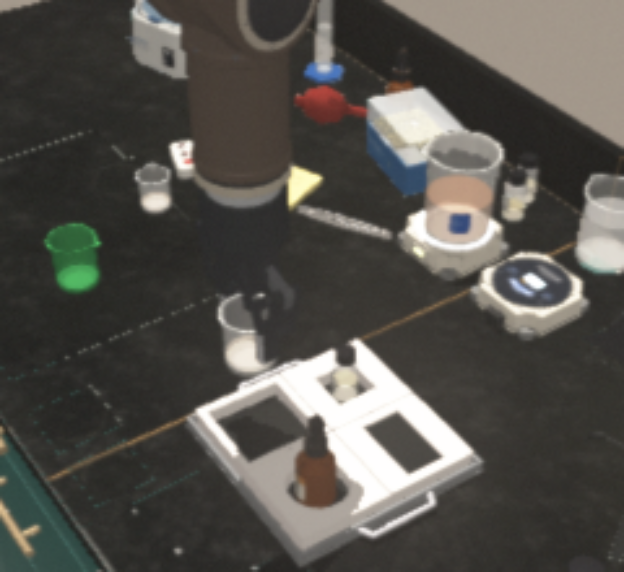

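step_arm(deltas=[0.008, -0.087, -0.05, 0, 0, 0, -1, 0.008, -0.087, -0.2, 0, 0, 0, -1, 0.008, -0.087, -0.35, 0, 0, 0, -1, 0.008, -0.087, -0.48, 0, 0, 0, -1, 0.008, -0.087, -0.52, 0, 0, 0, -1])

```text
time_s: 18.65
tcp_pos: [0.4791, 0.0858, 0.0369]
eef_rot: [-0.002, -0.0, 1.0, -0.0]
ft_force: [-1.0, -0.2, -1.1]
opening: 0.0526
```

step_arm(deltas=[0, 0, -0.02, 0, 0, 0, -1, 0, 0, -0.02, 0, 0, 0, -1])

```text
time_s: 18.85
tcp_pos: [0.4809, 0.0854, 0.0363]
eef_rot: [-0.0, -0.0, 1.0, 0.0]
ft_force: [0.3, -0.4, -0.4]
opening: 0.0528
```

step_arm(deltas=[0, -0.02, -0.025, 0, 0, 0, -1, 0, -0.02, -0.025, 0, 0, 0, -1])

```text
time_s: 19.05
tcp_pos: [0.4812, 0.0816, 0.0328]
eef_rot: [0.0, 0.0, 1.0, 0.0]
ft_force: [-0.0, -0.6, -0.3]
opening: 0.0524
```

step_arm(deltas=[0, 0, -0.012, 0, 0, 0, -1, 0, 0, -0.012, 0, 0, 0, -1])

```text
time_s: 19.25
tcp_pos: [0.4811, 0.0819, 0.0309]
eef_rot: [0.0, 0.0, 1.0, 0.0]
ft_force: [-0.3, -1.6, -0.1]
opening: 0.0522
```

step_arm(deltas=[0, 0, -0.01, 0, 0, 0, -1, 0, 0, -0.01, 0, 0, 0, -1])

```text
time_s: 19.45
tcp_pos: [0.4819, 0.082, 0.0303]
eef_rot: [0.001, 0.0, 1.0, 0.0]
ft_force: [-1.8, -1.1, 10.7]
opening: 0.0523
```

Floor contact. Releasing.

step_arm(deltas=[0, 0, 0.007, 0, 0, 0, -1, 0, 0, 0.007, 0, 0, 0, 0.65, 0, 0, 0.007, 0, 0, 0, 0.65, 0, 0, 0.007, 0, 0, 0, 0.65, 0, 0, 0.05, 0, 0, 0, 0.65])

```text
time_s: 19.95
tcp_pos: [0.4803, 0.0818, 0.0362]
eef_rot: [-0.001, 0.0, 1.0, -0.0]
ft_force: [-0.4, -0.3, 0.1]
opening: 0.0704
```

step_arm(deltas=[0, 0, 0.2, 0, 0, 0, 0.65, 0, 0, 0.5, 0, 0, 0, 0.65, 0, 0, 0.8, 0, 0, 0, 0.65, 0, 0, 0.9, 0, 0, 0, 0.65, 0, 0, 0.9, 0, 0, 0, 0.65])

```text
time_s: 20.45
tcp_pos: [0.4826, 0.0823, 0.1749]
eef_rot: [0.003, 0.0, 1.0, 0.001]
ft_force: [-0.2, 0.3, -0.2]
opening: 0.0702
```

```bash
python3 - <<'E'
from h import *
np.set_printoptions(precision=4,suppress=True)
o=get_obs();im=viewer.grab_frame('wrist');cv2.imwrite('pics/t_wrist.png',im);print(o['tcp_pos'],o['opening'],o['ft_force'],o['eef_rot'])
im=viewer.grab_frame('scene');cv2.imwrite('pics/t_scene.png',cv2.resize(im[80:300,200:440],None,fx=2.6,fy=2.6))
E
```

```text
[0.4826 0.0823 0.1749] 0.07019294761627692 [-0.1935  0.307  -0.2065] [0.0027 0.0003 1.     0.0009]
```

View pics/t_wrist.png

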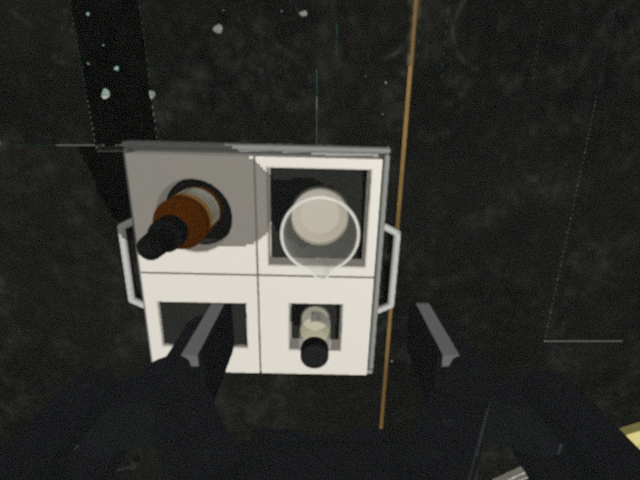

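View pics/t_scene.png

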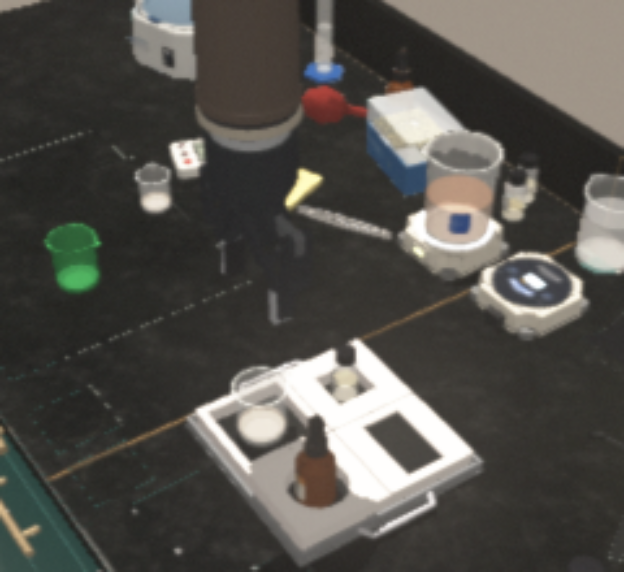

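step_arm(deltas=[0, -0.3, 0.1, 0, 0, 0, 0.65, 0, -0.6, 0.1, 0, 0, 0, 0.4, 0, -0.9, 0.1, 0, 0, 0, 0.2, 0, -1.0, 0.1, 0, 0, 0, 0, 0, -1.0, 0.1, 0, 0, 0, 0])

```text
time_s: 21.05
tcp_pos: [0.4797, -0.071, 0.1854]
eef_rot: [-0.001, 0.003, 1.0, -0.001]
ft_force: [-0.4, 0.1, -0.7]
opening: 0.0423
```

step_arm(deltas=[0, -0.3, 0, 0, 0, 0, 0, 0, -0.6, 0, 0, 0, 0, 0, 0, -0.9, 0, 0, 0, 0, 0, 0, -1.0, 0, 0, 0, 0, 0])

```text
time_s: 21.45
tcp_pos: [0.4801, -0.2214, 0.1857]
eef_rot: [-0.001, 0.002, 1.0, -0.001]
ft_force: [0.5, 1.1, 0.2]
opening: 0.0425
```

step_arm(deltas=[-0.1, -0.3, 0, 0, 0, 0, 0, -0.25, -0.6, 0, 0, 0, 0, 0, -0.25, -0.85, 0, 0, 0, 0, 0, -0.25, -0.85, 0, 0, 0, 0, 0, -0.25, -0.85, 0, 0, 0, 0, 0])

```text
time_s: 21.95
tcp_pos: [0.4435, -0.3447, 0.1853]
eef_rot: [-0.001, 0.0, 1.0, 0.001]
ft_force: [0.6, 0.3, 0.1]
opening: 0.0429
```

```bash
python3 - <<'E'
from h import *
np.set_printoptions(precision=4,suppress=True)
o=get_obs();im=viewer.grab_frame('wrist');cv2.imwrite('pics/u_wrist.png',im);print(o['tcp_pos'],o['opening'],o['ft_force'],o['eef_rot'])
for d in viewer.tip_of('wrist','cell_center')[:4]: print(d['conf'],d['at'],onz('wrist',d['at'],.007,o))
for d in viewer.trace('wrist','cell_center')[:1]:
    m=d['mask'].astype(np.uint8);r=cv2.minAreaRect(cv2.findNonZero(m));print(d['conf'],r)
    P=[onz('wrist',q,.007,o) for q in cv2.boxPoints(r)];print(np.array(P));print(np.mean(P,0))
E
```

```text
[ 0.4435 -0.3447  0.1853] 0.04289451017609095 [0.6137 0.2726 0.0583] [-0.001   0.0005  1.      0.0008]
0.73 [278.8, 236.0] [ 0.4629 -0.3805  0.007 ]
0.81 ((279.9801025390625, 237.0642547607422), (56.736236572265625, 16.42523193359375), 43.78112030029297)
[[ 0.4513 -0.4021  0.007 ]
 [ 0.4406 -0.3916  0.007 ]
 [ 0.4769 -0.3563  0.007 ]
 [ 0.4883 -0.3668  0.007 ]]
[ 0.4643 -0.3792  0.007 ]
```

View pics/u_wrist.png

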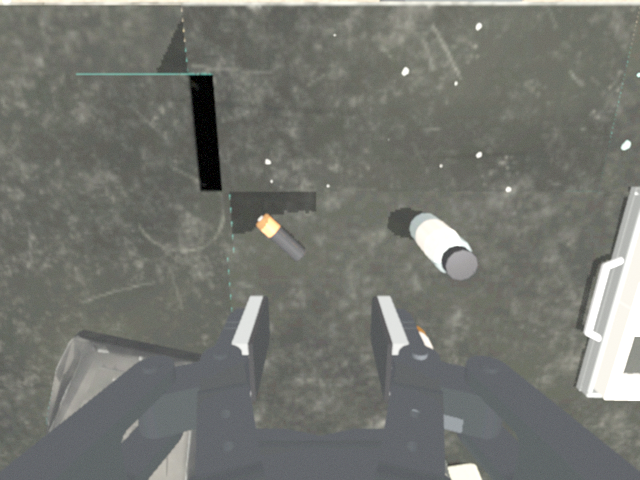

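step_arm(deltas=[0.07, -0.12, 0, 0, 0, 0.09, 0, 0.13, -0.237, 0, 0, 0, 0.18, 0, 0.13, -0.237, -0.1, 0, 0, 0.27, 0, 0.13, -0.237, -0.2, 0, 0, 0.36, 0, 0.13, -0.237, -0.4, 0, 0, 0.45, 0])

```text
time_s: 22.6
tcp_pos: [0.463, -0.3796, 0.1341]
eef_rot: [-0.003, -0.325, 0.946, 0.001]
ft_force: [-0.9, -0.4, -1.7]
opening: 0.0428
```

step_arm(deltas=[0, 0, -0.1, 0, 0, 0.039, 0, 0, 0, -0.2, 0, 0, 0.039, 0, 0, 0, -0.2, 0, 0, 0.039, 0])

```text
time_s: 22.9
tcp_pos: [0.4603, -0.3802, 0.1023]
eef_rot: [-0.004, -0.352, 0.936, 0.003]
ft_force: [-1.0, 0.2, 0.7]
opening: 0.0427
```

```bash
python3 - <<'E'
from h import *
np.set_printoptions(precision=4,suppress=True)
o=get_obs();im=viewer.grab_frame('wrist');cv2.imwrite('pics/v_wrist.png',im);print(o['tcp_pos'],o['opening'],o['ft_force'],o['eef_rot'],o['qpos'])
for d in viewer.tip_of('wrist','cell_center')[:4]: print(d['conf'],d['at'],onz('wrist',d['at'],.007,o))
for d in viewer.trace('wrist','cell_center')[:1]:
    m=d['mask'].astype(np.uint8);r=cv2.minAreaRect(cv2.findNonZero(m));print(d['conf'],r)
    P=np.array([onz('wrist',q,.009,o) for q in cv2.boxPoints(r)]);print(P);print(np.mean(P,0))
E
```

```text
[ 0.4603 -0.3802  0.1023] 0.042668398601795415 [-0.9953  0.1854  0.7481] [-0.0038 -0.3522  0.9359  0.003 ] [ 0.6699  0.5071 -0.0845  1.7816  0.0575  0.8645  2.849 ]
0.61 [316.0, 247.5] [ 0.4625 -0.3793  0.007 ]
0.62 ((314.3529357910156, 249.5882110595703), (75.62274932861328, 22.3953800201416), 85.60128784179688)
[[ 0.4509 -0.4029  0.009 ]
 [ 0.4406 -0.3928  0.009 ]
 [ 0.4776 -0.3549  0.009 ]
 [ 0.4886 -0.3655  0.009 ]]
[ 0.4644 -0.379   0.009 ]
```

View pics/v_wrist.png

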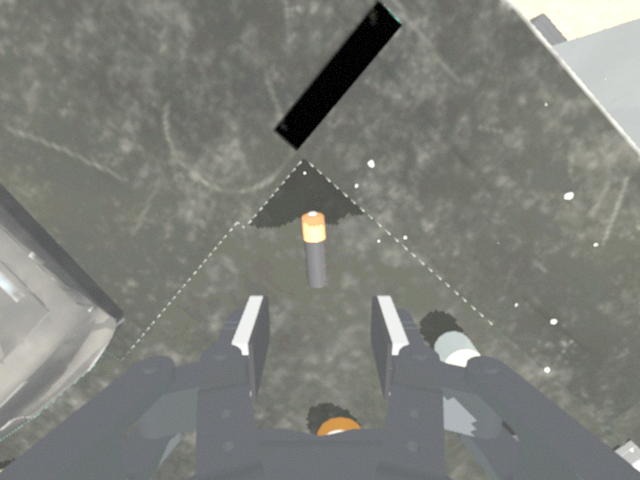

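q7 is at its limit this way round, so I'll rotate the other way by 180° to the equivalent grasp, raised a little.

step_arm(deltas=[0.02, 0, 0.3, 0, 0, -0.094, 0, 0.02, 0, 0.3, 0, 0, -0.188, 0, 0.02, 0, 0.3, 0, 0, -0.282, 0, 0.02, 0, 0.3, 0, 0, -0.376, 0, 0.02, 0, 0.3, 0, 0, -0.47, 0])

```text
time_s: 23.55
tcp_pos: [0.4654, -0.3813, 0.151]
eef_rot: [-0.001, 0.011, 1.0, 0.002]
ft_force: [0.1, 0.4, 0.5]
opening: 0.0423
```

step_arm(deltas=[0, 0, 0, 0, 0, -0.094, 0, 0, 0, 0, 0, 0, -0.188, 0, 0, 0, 0, 0, 0, -0.282, 0, 0, 0, 0, 0, 0, -0.376, 0, 0, 0, 0, 0, 0, -0.47, 0])

```text
time_s: 24.05
tcp_pos: [0.4654, -0.3812, 0.1509]
eef_rot: [-0.0, 0.371, 0.928, 0.003]
ft_force: [-0.2, -0.0, 0.1]
opening: 0.0426
```

step_arm(deltas=[0, 0, 0, 0, 0, -0.094, 0, 0, 0, 0, 0, 0, -0.188, 0, 0, 0, 0, 0, 0, -0.282, 0, 0, 0, 0, 0, 0, -0.376, 0, 0, 0, 0, 0, 0, -0.47, 0])

```text
time_s: 24.55
tcp_pos: [0.4655, -0.3812, 0.151]
eef_rot: [0.001, 0.681, 0.732, 0.004]
ft_force: [-0.3, -0.6, 0.3]
opening: 0.0426
```

step_arm(deltas=[0, 0, 0, 0, 0, -0.094, 0, 0, 0, 0, 0, 0, -0.188, 0, 0, 0, 0, 0, 0, -0.282, 0, 0, 0, 0, 0, 0, -0.376, 0, 0, 0, 0, 0, 0, -0.47, 0])

```text
time_s: 25.05
tcp_pos: [0.4656, -0.3811, 0.151]
eef_rot: [0.002, 0.899, 0.437, 0.004]
ft_force: [-0.3, 0.5, 0.2]
opening: 0.0427
```

step_arm(deltas=[0, 0, -0.2, 0, 0, -0.09, 0, 0, 0, -0.3, 0, 0, -0.12, 0, 0, 0, -0.3, 0, 0, -0.12, 0])

```text
time_s: 25.35
tcp_pos: [0.4641, -0.3798, 0.103]
eef_rot: [-0.0, 0.935, 0.354, 0.002]
ft_force: [-0.5, -0.4, -0.2]
opening: 0.0424
```

```bash
python3 - <<'E'
from h import *
np.set_printoptions(precision=4,suppress=True)
o=get_obs();im=viewer.grab_frame('wrist');cv2.imwrite('pics/w_wrist.png',im);print(o['time_s'],o['tcp_pos'],o['opening'],o['ft_force'],o['eef_rot'],o['qpos'])
for d in viewer.tip_of('wrist','cell_center')[:4]: print(d['conf'],d['at'],onz('wrist',d['at'],.007,o))
for d in viewer.trace('wrist','cell_center')[:1]:
    m=d['mask'].astype(np.uint8);r=cv2.minAreaRect(cv2.findNonZero(m));print(d['conf'],r)
    P=np.array([onz('wrist',q,.009,o) for q in cv2.boxPoints(r)]);print(P);print(np.mean(P,0))
E
```

```text
25.35 [ 0.4641 -0.3798  0.103 ] 0.042445828370201236 [-0.4679 -0.4167 -0.2107] [-0.      0.9352  0.3541  0.0021] [ 0.1603  0.57    0.6258  1.8198 -0.4251  0.8866  0.1381]
0.84 [320.8, 241.4] [ 0.4646 -0.3794  0.007 ]
0.96 ((319.3628845214844, 240.94248962402344), (74.56780242919922, 21.48563575744629), 86.18592071533203)
[[ 0.4775 -0.3555  0.009 ]
 [ 0.4873 -0.3651  0.009 ]
 [ 0.4511 -0.4021  0.009 ]
 [ 0.4407 -0.3918  0.009 ]]
[ 0.4641 -0.3786  0.009 ]
```

View pics/w_wrist.png

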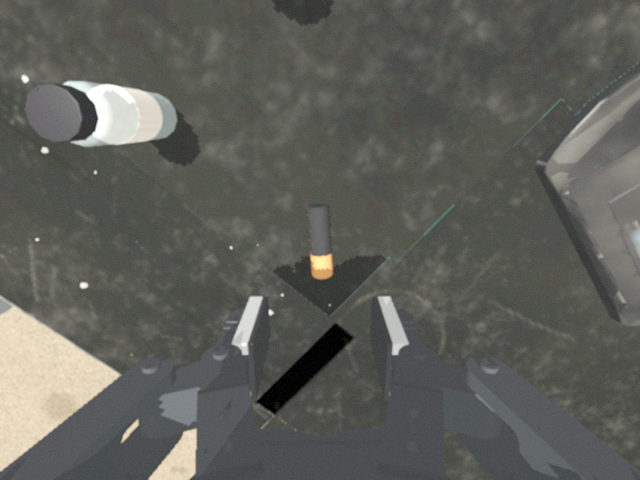

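step_arm(deltas=[0.002, 0.005, -0.15, 0, 0, 0.039, 0, 0.002, 0.005, -0.35, 0, 0, 0.039, 0, 0.002, 0.005, -0.5, 0, 0, 0.039, 0, 0.002, 0.005, -0.6, 0, 0, 0.039, 0, 0.002, 0.005, -0.6, 0, 0, 0.039, 0])

```text
time_s: 26.0
tcp_pos: [0.4641, -0.3804, 0.0135]
eef_rot: [0.0, 0.924, 0.382, 0.003]
ft_force: [-0.1, 0.1, 0.3]
opening: 0.0429
```

```bash
python3 - <<'E'
from h import *
np.set_printoptions(precision=4,suppress=True)
o=get_obs();im=viewer.grab_frame('wrist');cv2.imwrite('pics/x_wrist.png',im);print(o['time_s'],o['tcp_pos'],o['opening'],o['ft_force'],o['eef_rot'],o['qpos'])
E
```

```text
26.0 [ 0.4641 -0.3804  0.0135] 0.042941410878510756 [-0.1366  0.1386  0.3404] [0.0002 0.9243 0.3817 0.0026] [ 0.236   0.6866  0.5231  1.8627 -0.5056  0.7239  0.2601]
```

View pics/x_wrist.png

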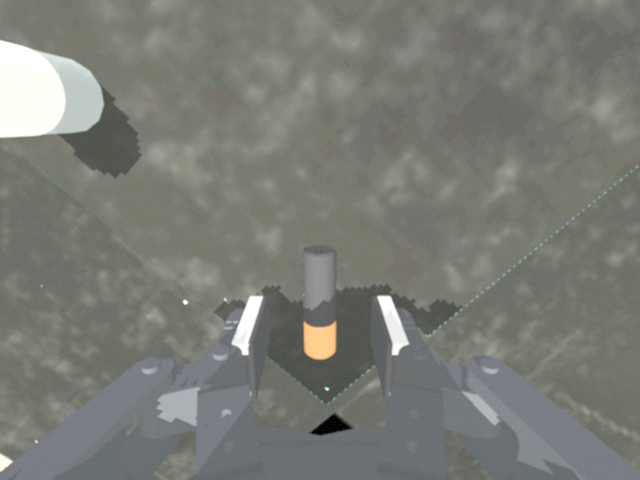

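step_arm(deltas=[0, 0.005, -0.058, 0, 0, 0, 0, 0, 0.005, -0.058, 0, 0, 0, -0.3, 0, 0.005, -0.058, 0, 0, 0, -1, 0, 0.005, -0.058, 0, 0, 0, -1, 0, 0.005, -0.058, 0, 0, 0, -1], newtons=30)

```text
time_s: 26.55
tcp_pos: [0.465, -0.3802, 0.0064]
eef_rot: [0.001, 0.924, 0.381, 0.003]
ft_force: [-1.4, 0.3, 4.1]
opening: 0.0126
```

step_arm(deltas=[0, 0, 0, 0, 0, 0, -1, 0, 0, 0.2, 0, 0, 0, -1, 0, 0, 0.5, 0, 0, 0, -1, 0, 0, 0.8, 0, 0, 0, -1, 0, 0, 0.9, 0, 0, 0, -1])

```text
time_s: 27.05
tcp_pos: [0.466, -0.3817, 0.1452]
eef_rot: [0.004, 0.925, 0.381, 0.005]
ft_force: [1.2, -0.9, 0.2]
opening: 0.0128
```

```bash
python3 - <<'E'
from h import *
np.set_printoptions(precision=4,suppress=True)
o=get_obs();im=viewer.grab_frame('wrist');cv2.imwrite('pics/y_wrist.png',im);print(o['time_s'],o['tcp_pos'],o['opening'],o['ft_force'],o['eef_rot'],o['qpos'])
E
```

```text
27.05 [ 0.466  -0.3817  0.1452] 0.012750736391480505 [ 1.2244 -0.8647  0.1687] [0.0036 0.9245 0.3811 0.0047] [ 0.1442  0.5144  0.6454  1.7878 -0.3781  0.9535  0.1584]
```

View pics/y_wrist.png

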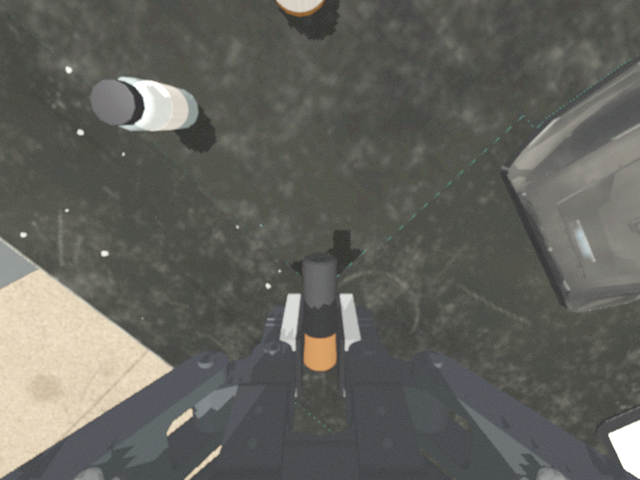

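step_arm(deltas=[0.2, 0.25, 0.15, 0, 0, 0.09, -1, 0.4, 0.5, 0.2, 0, 0, 0.18, -1, 0.6, 0.75, 0.2, 0, 0, 0.27, -1, 0.73, 0.95, 0.2, 0, 0, 0.36, -1, 0.73, 1.0, 0.2, 0, 0, 0.45, -1])

```text
time_s: 27.6
tcp_pos: [0.5773, -0.2234, 0.1691]
eef_rot: [-0.001, 0.731, 0.683, 0.004]
ft_force: [-0.4, -0.7, -0.8]
opening: 0.0127
```

step_arm(deltas=[0, 0.25, 0, 0, 0, 0.037, -1, 0, 0.5, 0, 0, 0, 0.037, -1, 0, 0.75, 0, 0, 0, 0.037, -1, 0, 1.0, 0, 0, 0, 0.037, -1, 0, 1.0, 0, 0, 0, 0.037, -1])

```text
time_s: 28.1
tcp_pos: [0.574, -0.0728, 0.1693]
eef_rot: [-0.002, 0.712, 0.702, 0.004]
ft_force: [0.3, -0.0, 0.1]
opening: 0.0127
```

```bash
python3 - <<'E'
from h import *
np.set_printoptions(precision=4,suppress=True)
o=get_obs();im=viewer.grab_frame('wrist');cv2.imwrite('pics/z_wrist.png',im);print(o['time_s'],o['tcp_pos'],o['opening'],o['ft_force'],o['eef_rot'],o['qpos'])
for k in ('insert_slot',):
    for d in viewer.tip_of('wrist',k)[:2]: print(k,round(d['conf'],2),np.array(d['at']).round(1),onz('wrist',d['at'],.005,o))
E
```

```text
28.1 [ 0.574  -0.0728  0.1693] 0.0127011368533428 [ 0.2963 -0.0195  0.104 ] [-0.0022  0.7124  0.7018  0.0037] [-0.2711  0.41    0.4208  1.8057 -0.2096  0.9673  0.2233]
insert_slot 0.69 [322.6 155.7] [ 0.5764 -0.0207  0.005 ]
```

View pics/z_wrist.png

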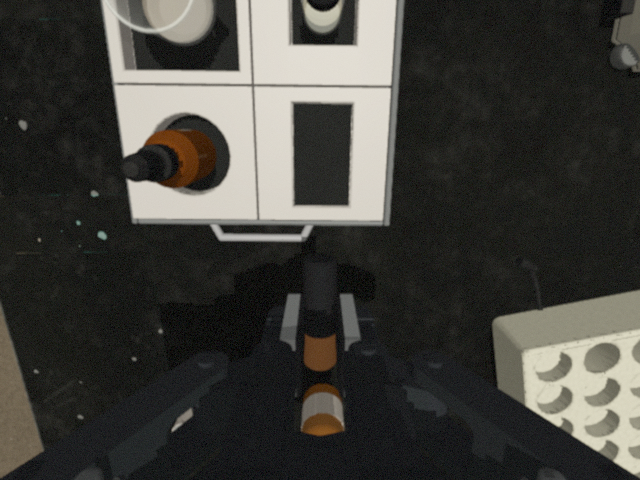

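step_arm(deltas=[0.013, 0.2, 0, 0, 0, -0.004, -1, 0.013, 0.347, -0.15, 0, 0, -0.004, -1, 0.013, 0.347, -0.4, 0, 0, -0.004, -1, 0.013, 0.347, -0.65, 0, 0, -0.004, -1, 0.013, 0.347, -0.75, 0, 0, -0.004, -1])

```text
time_s: 28.7
tcp_pos: [0.5738, -0.0294, 0.0548]
eef_rot: [-0.001, 0.718, 0.696, 0.001]
ft_force: [-0.6, 0.1, 0.3]
opening: 0.0129
```

```bash
python3 - <<'E'
from h import *
np.set_printoptions(precision=4,suppress=True)
o=get_obs();im=viewer.grab_frame('wrist');cv2.imwrite('pics/za_wrist.png',im);print(o['time_s'],o['tcp_pos'],o['opening'],o['ft_force'],o['eef_rot'])
im=viewer.grab_frame('scene');cv2.imwrite('pics/za_scene.png',cv2.resize(im[120:340,240:480],None,fx=2.6,fy=2.6))
E
```

```text
28.7 [ 0.5738 -0.0294  0.0548] 0.012944152935499133 [-0.5699  0.0753  0.2826] [-0.0015  0.7181  0.696   0.0011]
```

View pics/za_wrist.png

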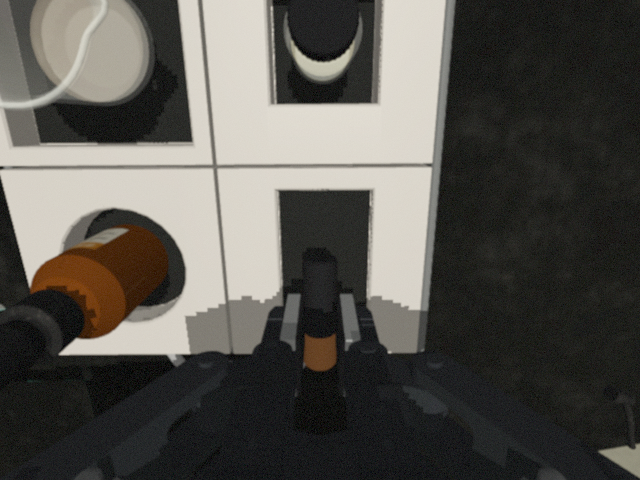

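View pics/za_scene.png

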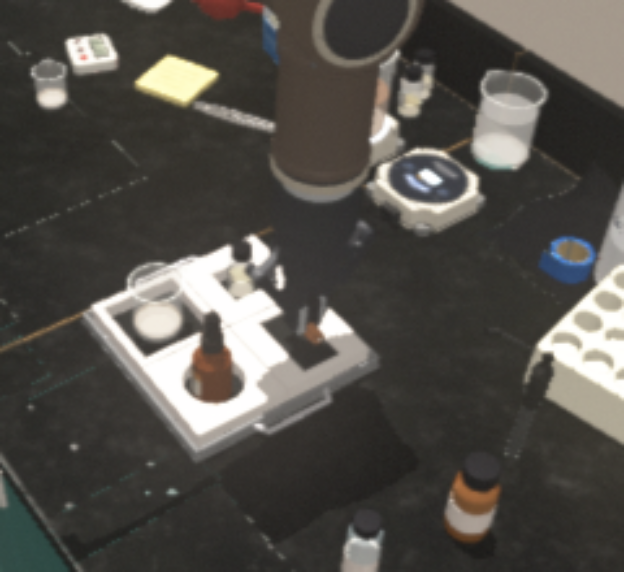

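step_arm(deltas=[0.015, 0.06, 0, 0, 0, 0, -1, 0.015, 0.06, -0.07, 0, 0, 0, -1, 0.015, 0.06, -0.13, 0, 0, 0, -1, 0.015, 0.06, -0.145, 0, 0, 0, -1, 0.015, 0.06, -0.145, 0, 0, 0, -1])

```text
time_s: 29.3
tcp_pos: [0.5781, -0.019, 0.0363]
eef_rot: [-0.0, 0.717, 0.697, 0.003]
ft_force: [0.1, -0.7, 0.0]
opening: 0.0128
```

step_arm(deltas=[0, 0, -0.01, 0, 0, 0, -1, 0, 0, -0.01, 0, 0, 0, -1])

```text
time_s: 29.5
tcp_pos: [0.5785, -0.019, 0.0352]
eef_rot: [-0.0, 0.717, 0.697, 0.003]
ft_force: [0.7, -1.2, -0.4]
opening: 0.0129
```

step_arm(deltas=[-0.013, 0, -0.025, 0, 0, 0, -1, -0.013, 0, -0.025, 0, 0, 0, -1])

```text
time_s: 29.7
tcp_pos: [0.5759, -0.0189, 0.0309]
eef_rot: [-0.0, 0.717, 0.697, 0.003]
ft_force: [-0.2, 0.1, -1.1]
opening: 0.0129
```

step_arm(deltas=[0, 0, -0.01, 0, 0, 0, -1, 0, 0, -0.01, 0, 0, 0, -1])

```text
time_s: 29.9
tcp_pos: [0.5764, -0.0189, 0.0296]
eef_rot: [-0.0, 0.717, 0.697, 0.003]
ft_force: [0.4, -0.2, -1.1]
opening: 0.0129
```

step_arm(deltas=[0, 0, -0.008, 0, 0, 0, -1, 0, 0, -0.008, 0, 0, 0, -1])

```text
time_s: 30.1
tcp_pos: [0.5765, -0.0189, 0.0293]
eef_rot: [-0.0, 0.717, 0.697, 0.003]
ft_force: [-3.9, 0.9, 7.6]
opening: 0.0128
```

step_arm(deltas=[0, 0, 0.004, 0, 0, 0, -1, 0, 0, 0.004, 0, 0, 0, -0.2, 0, 0, 0.004, 0, 0, 0, -0.2, 0, 0, 0.004, 0, 0, 0, -0.2, 0, 0, 0.05, 0, 0, 0, -0.2])

```text
time_s: 30.6
tcp_pos: [0.5758, -0.0189, 0.0355]
eef_rot: [-0.001, 0.717, 0.697, 0.003]
ft_force: [-0.1, -0.1, 0.1]
opening: 0.0341
```

step_arm(deltas=[0, 0, 0.2, 0, 0, 0, -0.2, 0, 0, 0.5, 0, 0, 0, -0.2, 0, 0, 0.8, 0, 0, 0, -0.2, 0, -0.3, 1, 0, 0, 0, -0.2, 0, -0.5, 1, 0, 0, 0, -0.2])

```text
time_s: 31.1
tcp_pos: [0.5788, -0.0951, 0.1912]
eef_rot: [0.003, 0.717, 0.697, 0.006]
ft_force: [1.4, -0.7, -0.5]
opening: 0.0344
```

```bash
python3 - <<'E'
from h import *
np.set_printoptions(precision=4,suppress=True)
o=get_obs();im=viewer.grab_frame('wrist');cv2.imwrite('pics/zb_wrist.png',im);print(o['time_s'],o['tcp_pos'],o['opening'],o['ft_force'])
im=viewer.grab_frame('scene');cv2.imwrite('pics/zb_scene.png',cv2.resize(im[120:370,220:480],None,fx=2.4,fy=2.4))
for k,z in dict(vial_center=.04,dropper_center=.062,beaker_center=.04,cell_center=.03).items():
    viewer_l=viewer.tip_of('wrist',k)[:2]
    for d in viewer_l: print(k,round(d['conf'],2),onz('wrist',d['at'],z,o))
im=viewer.grab_frame('top');cv2.imwrite('pics/zb_top.png',cv2.resize(im[150:310,120:500],None,fx=2,fy=2))
E
```

```text
31.1 [ 0.5788 -0.0951  0.1912] 0.03442824600864941 [ 1.4455 -0.7087 -0.5133]
dropper_center 0.62 [ 0.4717 -0.0187  0.062 ]
cell_center 0.58 [ 0.5754 -0.0186  0.03  ]
```

View pics/zb_wrist.png

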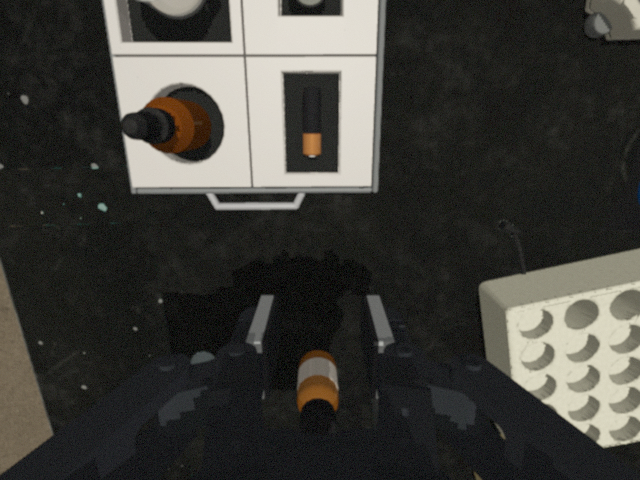

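View pics/zb_scene.png

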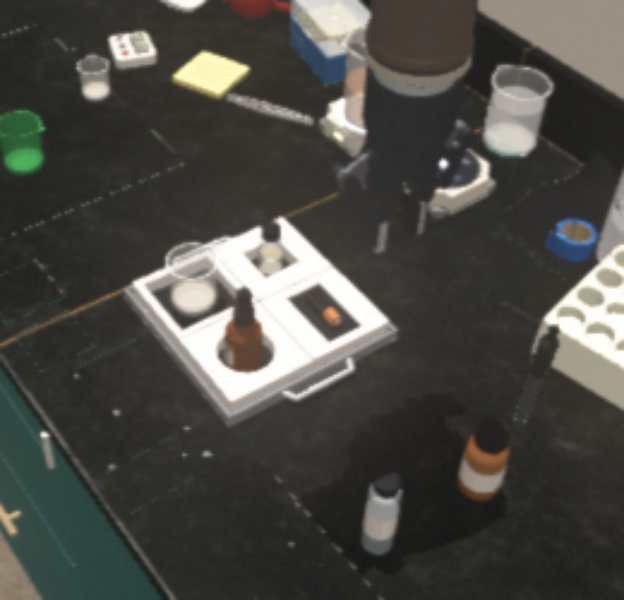

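View pics/zb_top.png

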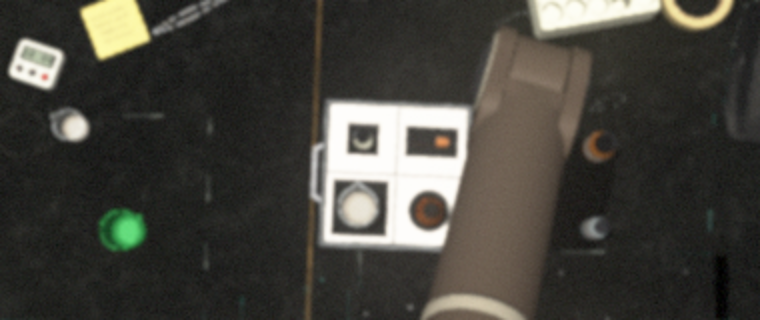

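All four parts sit in their places, the look-alikes still stand, and the gripper is clear, so I'm handing in.

```bash
python3 -c "
from plant import manip
print(manip.hand_in())"
```

```text
the job is handed in; nothing more can be done
None
```

I packed the tray in the order you gave and handed the job in at about 31 s of the 99 s allowed. The short vial is in the small square well, the dropper bottle in the round well, the larger clear beaker in the large square well, and the battery lies along y in the oblong recess.

**Seating:** I lowered each part until the wrist force showed contact before letting go. The readings were vial 11 N, dropper 23 N, beaker 11 N and battery 8 N.

**Final check:** the wrist, scene and top pictures show the vial, dropper and beaker upright and the battery flat. The tall vial, capped bottle, green beaker and smaller clear beaker are untouched where they were. The gripper was clear of everything, about 0.19 m up, when I handed in.

**Problems and gaps:**
- **Beaker grip:** the fingers stopped at 52 mm instead of about 50 mm, probably because the pads touched the flare. It still carried upright.
- **Battery approach:** my first turn brought joint 7 to 2.849, close to its 2.86 limit. I used the same grasp turned half round instead.
- **Detectors:** in the last wrist picture the networks found only the dropper and battery. The vial and beaker were only partly in view there, so I checked those two by eye in the scene and top pictures.

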